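# Sort the tagged kitchen tins and shut the reject drawer

## Robot

A 7-joint arm with a two-finger parallel gripper is mounted at the origin on the work surface. World frame = base frame: x ahead of the robot, y to its left, z up, the work surface at z = 0. Lengths are in m, angles in rad, forces in N, time in s.
With the tool pointing down it reaches from about 0.4 to 0.85 m from the base axis. Payload 10.4 kg.
Tool frame: the origin (TCP) lies midway between the tips of the shut fingers; the grasp point (between the pads) lies manip.grip_depth behind it (manip.grip_depth is the distance from the TCP to the grasp point, in m); z points along the fingers, x is the direction in which the jaws open and shut, and the axes are right-handed (so a half turn about z gives the same grasp; the last joint's range is limited). The gripper opens to 85 mm and grips with 20 to 120 N. Pads are 22 mm wide; open, the fingers measure 114 mm over their backs; the gripper's body (76 mm by 85 mm) begins 54 mm behind the grasp point. The pads swing forward as they close: fully open they stand 13 mm farther back than shut.
Start: joints at [-1.264, 0.332, -0.065, 1.46, 0.022, 1.35, -0.088], TCP at [0.202, 0.591, 0.231] pointing down, gripper open.
Joint ranges: [-2.6, 2.6], [-0.5, 2.12], [-1.47, 1.34], [0.16, 2.42], [-1.27, 4.41], [0.06, 2.06], [-2.6, 2.6]. Speed limits (rad/s): [2.22, 2.22, 2.79, 2.79, 3.14, 3.14, 3.14].

## Interface

Orientations are given as a unit quaternion [x, y, z, w].
In Python, from workcell import manip gives the robot as it stands. The module is installed in compiled form; this text tells all that it offers.
- The arm moves only by the tool send_rows, never from a script. Its argument "steps" is a list of rows, each a list of 2 entries, a list of its own where there are three numbers: the shift along the tool's x, y, z in m, then the turn about the tool's z in rad. In form: [[[x, y, z], spin], ...]. A call has exactly 8 rows; each row is the pose to reach, as a shift and turn from the pose commanded when the call began, along the tool's axes at that moment; what a row does not reach only later rows make up. A row lasts 1/8 s, in which the tool goes at most 62.5 mm and 10.7 degrees, less where a joint would pass 70% of its speed; a pose out of reach is approached as far as the arm can. A call with a gripper value outside its range is refused whole. "hand" is the opening, from 0 (shut) to 1 (fully open), set as the call begins (left out, the last holds). The fingers move at their own pace and stop on an object; "force" is the grip in N (left out, the last holds). Time passes only in rows, so rows that repeat a pose let the fingers close, or fill a call up. It gives the time, the measured TCP pose, the force and the opening at its end, in the units of the state.
- manip.get_obs(): the state, without advancing time (a new reading comes with each control period).
- manip.camera(name): name is "side" or "top" or "wrist"; returns (picture, depth): 400x640x3 uint8, red, green, blue; 400x640 float32, m along the optical axis (not along the pixel's ray), 0 where there is no reading.
- manip.camera_info(name): a dict with "intrinsics" (3x3 intrinsics, pixels), "pose" (4x4, takes a point from camera to world coordinates); the wrist camera has in their place "T_tool_cam" (4x4, takes a point from camera to tool coordinates, whose origin is the TCP and whose axes are the tool frame's). Camera axes: x right, y up, looking along -z (the intrinsics and any distortion apply to the point x, -y, -z); pixel columns grow to the right and rows downward; lengths in m; the calibration is good to about 2 mm. A picture is of the moment at which its call begins: read the wrist's pose just before it. camera_info takes no time and is no camera call.
- manip.hand_in(): hands the job in, once; it reports no verdict.
The state is a dict: "clock": time; "joint_pos": joint angles; "joint_velocities": joint speeds; "tau": joint torques, N m; "position": TCP position; "ee_rot": TCP orientation; "ft_force": force on the tool from outside, world axes, zero at the start; "torque": the same for the moment, N m; "grip_width": opening from 0.0 (shut) to 1.0 (fully open).
Only numpy, scipy, OpenCV 4.12 (cv2) and the standard library are available. Lean on these libraries where they do the work, as an engineer would, in place of code of your own. Each camera call takes 0.05 s, during which the arm holds its last target.

## Task

Sort the tagged tins on the brown paper: set both tins with a round tag into the two nests of the wooden rack that bears round marks, and the tin with the long strip tag into the nest in the open drawer, then push that drawer fully shut. Each tin must sit upright and flat on the floor of its nest; set the tins down rather than dropping them, and never tip them over. Leave the untagged tin and everything else where it stands.

Things in the scene. Friction and masses are not known exactly. Their poses are not given: they have to be found in the camera images.
- tin_a: plain metal tin, a closed box 86 mm long (its x), 46 mm wide (its y), 44 mm tall (its z), about 0.18 kg, a dark seam line round it 33 mm up; origin at the centre of its underside; a half turn makes no difference; a round blue tag, 30 mm across, on its lid. It starts on the brown paper, as do all four tins, which may stand in any arrangement
- tin_b: plain metal tin, a closed box 86 mm long (its x), 46 mm wide (its y), 44 mm tall (its z), about 0.18 kg, a dark seam line round it 33 mm up; origin at the centre of its underside; a half turn makes no difference; a round blue tag, 30 mm across, on its lid: the twin of tin_a
- tin_c: plain metal tin, a closed box 86 mm long (its x), 46 mm wide (its y), 44 mm tall (its z), about 0.18 kg, a dark seam line round it 33 mm up; origin at the centre of its underside; a half turn makes no difference; a narrow straight blue strip tag, 72 by 10 mm, along its lid
- tin_d: plain metal tin, a closed box 86 mm long (its x), 46 mm wide (its y), 44 mm tall (its z), about 0.18 kg, a dark seam line round it 33 mm up; origin at the centre of its underside; a half turn makes no difference; no tag: a bare lid. It is to be left alone
- rack: fixed pass rack: light wooden plate 118 mm (its x, from -77 to +41) by 248 mm (its y), 14 mm thick, with two tin nests end to end along its y and two round blue marks on its margin; origin at table level, midway between the nests; it may stand to the left or to the right
- nest0 (a point): centre of the floor of one rack nest, 14 mm above the table (58 mm along the rack's +y); axes as the rack's: the tin's long side lies along this point's y; pocket 98 by 56 mm (a tin fits with 6 mm play at each end and 5 mm at each side), surrounded by a rim 7 mm high and 8 mm wide
- nest1 (a point): centre of the floor of the other rack nest (58 mm along the rack's -y), otherwise as nest0
- unit: fixed white reject drawer unit: shell 200 mm wide (its y), 200 mm deep, 76 mm tall, marked with a blue strip on its roof; its x points from the drawer's front into the unit; the shell's front lies 70 mm along +x from this origin, which is at table level; it may stand to the left or to the right
- drawer (a joint): drawer of the reject unit: 0 = fully shut, grows as it is pulled out along the unit's -x (m), at most 0.15; starts pulled out about 0.13 to 0.145; stiff enough to stay where it is left, some 2 N to push, no spring or latch
- drawer_nest (a point): centre of the floor of the drawer's single tin nest, 13 mm above the table, moves with the drawer; axes as the unit's: the tin's long side lies along this point's x; pocket 98 by 56 mm (a tin fits with 6 mm play at each end and 5 mm at each side), surrounded by a rim 7 mm high and 8 mm wide; the drawer's low side walls (25 mm above the table) stand 79 mm to either side of it, the back of its front panel, whose top is 66 mm above the table, 59 mm towards the unit's -x
- drawer_pull (a point): middle of the outer face of the steel pull rail, 120 mm wide and 14 mm high, on the drawer's front panel, 50 mm above the table; moves with the drawer; pushing it along the unit's +x shuts the drawer. The rail stands 10 mm out from the panel
- shaker: small glass shaker with steel cap, 38 mm across, 62 mm tall, standing among the tins; a bystander, origin at the centre of its underside
- jar: amber glass jar, 68 mm across, 100 mm tall; a bystander, origin at the centre of its underside
- mug: white mug, 76 mm across, 85 mm tall; a bystander, origin at the centre of its underside
- spoon: wooden spoon, 180 mm long, lying to the left; a bystander
- bowl: steel bowl, 130 mm across, 55 mm tall; a bystander, origin at the centre of its underside
- canister: steel canister, 90 mm across, 110 mm tall; a bystander, origin at the centre of its underside

How it is judged:
At the end, for the whole second after the job is handed in: tin_a and tin_b sit in different rack nests and tin_c in the drawer nest (centre within 9 mm sideways, under 3 mm off the floor, long side along the nest within 0.2 rad, tilt under 0.05 rad, at rest); drawer shut within 6 mm; tin_d within 20 mm of its start ((((horizontal distance between tin_a and nest0 below 0.009 m and z of tin_a in the frame of nest0 below 0.003 m and angle between tin_a's own z axis and vertical below 0.05 rad and angle between the x axis of tin_a and the y axis of nest0, either way round below 0.2 rad and linear speed of tin_a below 0.02 m/s) and (horizontal distance between tin_b and nest1 below 0.009 m and z of tin_b in the frame of nest1 below 0.003 m and angle between tin_b's own z axis and vertical below 0.05 rad and angle between the x axis of tin_b and the y axis of nest1, either way round below 0.2 rad and linear speed of tin_b below 0.02 m/s)) or ((horizontal distance between tin_a and nest1 below 0.009 m and z of tin_a in the frame of nest1 below 0.003 m and angle between tin_a's own z axis and vertical below 0.05 rad and angle between the x axis of tin_a and the y axis of nest1, either way round below 0.2 rad and linear speed of tin_a below 0.02 m/s) and (horizontal distance between tin_b and nest0 below 0.009 m and z of tin_b in the frame of nest0 below 0.003 m and angle between tin_b's own z axis and vertical below 0.05 rad and angle between the x axis of tin_b and the y axis of nest0, either way round below 0.2 rad and linear speed of tin_b below 0.02 m/s))) and horizontal distance between tin_c and drawer_nest below 0.009 m and z of tin_c in the frame of drawer_nest below 0.003 m and angle between tin_c's own z axis and vertical below 0.05 rad and angle between the x axis of tin_c and the x axis of drawer_nest, either way round below 0.2 rad and linear speed of tin_c below 0.02 m/s and value of joint drawer below 0.006 m and distance of tin_d from where it was at the start of the episode below 0.02 m); the robot touches nothing.
It fails at once if a bystander or the untagged tin was shifted by more than 20 mm (distance of any of tin_d, shaker, jar, mug, spoon, bowl, canister from where it was at the start of the episode above 0.02 m).
It fails at once if a tin was tipped by more than 35 degrees (angle between any of tin_a, tin_b, tin_c, tin_d's own z axis and vertical above 0.61 rad).
It fails at once if a tin was dropped or thrown: faster than 0.6 m/s (a fall of about 18 mm) with no finger on it ((linear speed of tin_a above 0.6 m/s and contact force between the fingers and tin_a below 0.05 N) or (linear speed of tin_b above 0.6 m/s and contact force between the fingers and tin_b below 0.05 N) or (linear speed of tin_c above 0.6 m/s and contact force between the fingers and tin_c below 0.05 N) or (linear speed of tin_d above 0.6 m/s and contact force between the fingers and tin_d below 0.05 N)).
It also fails if it takes over 72 s, if anything falls off the work surface, if the arm or the gripper's body presses on something with over 40 N, if the wrist force passes 120 N, or if a joint passes its speed limit or range.

## Working session

There is one attempt and no reset: what is moved stays moved. The work goes in short steps, Python scripts to look and compute and a tool call to move; the robot and the scene stay as the last step left them, time stands still between calls to the robot, and variables do not carry over. Pictures are saved under pics/ and viewed, and the job is handed in when it is done.

Besides the shell and the picture viewer there is one more tool, called by a JSON object that holds its "fn" and its "kwargs", one argument or row to a line. send_rows: Moves the arm, as the interface text tells. Its arguments: {"type":"object","properties":{"steps":{"type":"array"},"hand":{"type":"number"},"force":{"type":"number"}},"required":["steps"]}

```bash
mkdir -p pics; python3 - <<'E'
from workcell import manip
import cv2,numpy as np
o=manip.get_obs(); print(o['clock'],o['position'],o['ee_rot'],o['joint_pos'],o['grip_width'],manip.grip_depth)
for n in ['top','side']:
    p,d=manip.camera(n); cv2.imwrite(f'pics/{n}0.png',p[:,:,::-1]); np.savez(f'{n}0.npz',p=p,d=d)
    print(n,manip.camera_info(n))
print(manip.camera_info('wrist'))
E
```

```text
0.0 [0.20228798 0.59096392 0.23052621] [ 8.13584448e-01  5.81446351e-01 -5.51013915e-04  4.29316690e-04] [-1.26361847  0.33285141 -0.06467681  1.46094642  0.02158474  1.34988653
 -0.08850331] 0.9997486683678457 0.0187
top {'intrinsics': array([[365.52328221,   0.        , 320.35440453],
       [  0.        , 365.52328221, 203.49124366],
       [  0.        ,   0.        ,   1.        ]]), 'pose': array([[ 0.01781463,  0.99332693, -0.11394848,  0.4373492 ],
       [-0.99972196,  0.01945728,  0.01331975,  0.00182852],
       [ 0.01544799,  0.11367952,  0.99339737,  1.20450674],
       [ 0.        ,  0.        ,  0.        ,  1.        ]])}
side {'intrinsics': array([[425.05367774,   0.        , 318.1571024 ],
       [  0.        , 425.05367774, 197.96722026],
       [  0.        ,   0.        ,   1.        ]]), 'pose': array([[ 0.71274785,  0.54809717, -0.43769853,  0.02595435],
       [-0.70129177,  0.54489839, -0.45964727, -0.59339583],
       [-0.01343014,  0.63456698,  0.77275118,  1.06726564],
       [ 0.        ,  0.        ,  0.        ,  1.        ]])}
{'intrinsics': array([[281.08562339,   0.        , 321.95669829],
       [  0.        , 281.08562339, 199.16528282],
       [  0.        ,   0.        ,   1.        ]]), 'T_tool_cam': array([[ 9.99999431e-01, -2.54888562e-04, -1.03587870e-03,
         9.13756850e-04],
       [-5.67876879e-04, -9.49209278e-01, -3.14644918e-01,
        -8.07697218e-02],
       [-9.03066281e-04,  3.14645327e-01, -9.49208882e-01,
        -1.43233078e-01],
       [ 0.00000000e+00,  0.00000000e+00,  0.00000000e+00,
         1.00000000e+00]])}
```

View pics/top0.png

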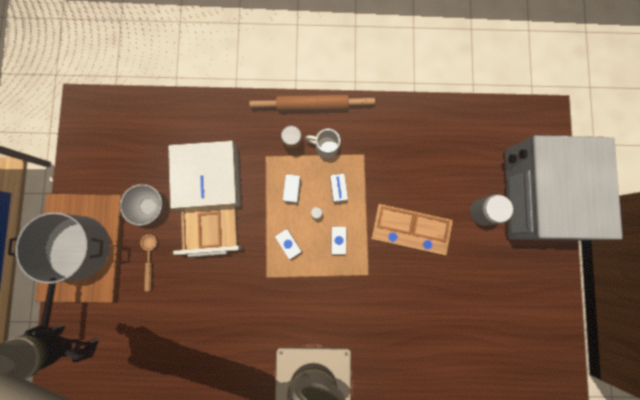

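View pics/side0.png

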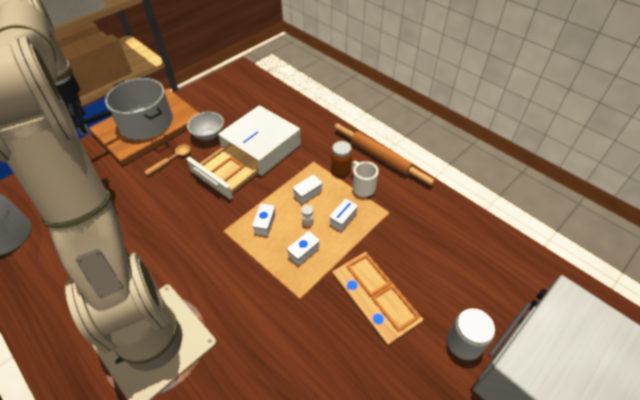

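```bash
cat > h.py <<'E'
import numpy as np,cv2
from scipy.spatial.transform import Rotation as R
def world(info,d,pose=None):
    K=info['intrinsics'];T=info['pose'] if pose is None else pose
    v,u=np.mgrid[0:d.shape[0],0:d.shape[1]]
    x=(u-K[0,2])/K[0,0]*d; y=(v-K[1,2])/K[1,1]*d
    P=np.stack([x,-y,-d],-1)
    return P@T[:3,:3].T+T[:3,3]
def ray(info,uv,z,pose=None):
    K=info['intrinsics'];T=info['pose'] if pose is None else pose
    uv=np.atleast_2d(uv).astype(float)
    r=np.stack([(uv[:,0]-K[0,2])/K[0,0],-(uv[:,1]-K[1,2])/K[1,1],-np.ones(len(uv))],-1)@T[:3,:3].T
    return T[:3,3]+r*((z-T[2,3])/r[:,2])[:,None]
def proj(info,P,pose=None):
    K=info['intrinsics'];T=info['pose'] if pose is None else pose
    p=(np.atleast_2d(P)-T[:3,3])@T[:3,:3]
    return np.stack([K[0,0]*p[:,0]/-p[:,2]+K[0,2],K[1,1]*-p[:,1]/-p[:,2]+K[1,2]],-1)
def rect(P2):
    (c,s,a)=cv2.minAreaRect((P2*1000).astype(np.float32))
    w,h=s
    a=np.deg2rad(a)
    if h>w: a+=np.pi/2; w,h=h,w
    return np.array(c)/1000,w,h,(a+np.pi/2)%np.pi-np.pi/2
def wpose(o,info):
    T=np.eye(4);T[:3,:3]=R.from_quat(o['ee_rot']).as_matrix();T[:3,3]=o['position']
    return T@info['T_tool_cam']
E
python3 - <<'E'
from workcell import manip
from h import *
for n in ['top','side']:
    f=np.load(f'{n}0.npz');p=f['p'].astype(int);d=f['d'];info=manip.camera_info(n)
    W=world(info,d)
    print(n,'table z',np.median(W[330:345,400:450,2]) if n=='top' else '')
    m=(W[...,2]>.03)&(W[...,2]<.056)&(W[...,0]>.3)&(W[...,0]<.75)&(abs(W[...,1])<.22)
    k,l,st,c=cv2.connectedComponentsWithStats(m.astype(np.uint8))
    for i in range(1,k):
        if st[i,4]<40: continue
        q=W[l==i]; t=q[q[:,2]>np.median(q[:,2])-.006]
        print('blob',c[i].round(),st[i,4],np.median(t[:,2]).round(4),rect(t[:,:2]))
    blue=(p[...,2]>p[...,0]+60)&(p[...,2]>100)
    k,l,st,c=cv2.connectedComponentsWithStats(blue.astype(np.uint8))
    for i in range(1,k):
        if st[i,4]<12: continue
        q=W[l==i]; print('blue',c[i].round(1),st[i,4],np.median(q,axis=0).round(4),rect(q[:,:2]))
E
python3 - <<'E'
import cv2
p=cv2.imread('pics/top0.png')
cv2.imwrite('pics/top0z.png',cv2.resize(p[120:290,160:470],None,fx=2.5,fy=2.5,interpolation=cv2.INTER_CUBIC))
E
```

```text
top table z -0.0006956380614979718
blob [291. 188.] 386 0.0427 (array([0.61974756, 0.0815013 ]), 84.95718383789062, 46.079612731933594, np.float64(-0.07798148461720977))
blob [339. 187.] 389 0.0431 (array([ 0.62482172, -0.07212189]), 86.49551391601562, 46.087947845458984, np.float64(0.14821503467505193))
blob [338. 240.] 385 0.0434 (array([ 0.45565964, -0.07336685]), 82.16398620605469, 41.817562103271484, np.float64(0.015116138757695241))
blob [288. 244.] 404 0.0431 (array([0.44145203, 0.0868565 ]), 85.60053253173828, 45.62086868286133, np.float64(0.592299809606855))
blue [201.8 186.5] 46 [0.611  0.3561 0.0764] (array([0.61425897, 0.35662222]), 63.28726577758789, 7.3702006340026855, np.float64(0.11352751960195961))
blue [338.7 186.8] 42 [ 0.6246 -0.0726  0.0452] (array([ 0.62476483, -0.07165655]), 65.4916763305664, 6.362353324890137, np.float64(0.15421963069533984))
blue [392.3 236.6] 49 [ 0.4689 -0.2493  0.0152] (array([ 0.47030643, -0.25030188]), 22.789098739624023, 22.729368209838867, np.float64(0.013840861183170183))
blue [338.5 240. ] 56 [ 0.4554 -0.073   0.0454] (array([ 0.4553
[... 1597 characters left out ...]
, -0.07381807]), 67.1624755859375, 9.60056209564209, np.float64(0.17086784961775225))
blue [263.1 214.8] 51 [0.4411 0.0856 0.046 ] (array([0.43951089, 0.08481793]), 25.42597770690918, 24.864418029785156, np.float64(-0.9042905294692098))
blue [303.  243.4] 59 [ 0.4558 -0.0756  0.046 ] (array([ 0.45630743, -0.07461751]), 25.522356033325195, 23.03246307373047, np.float64(0.8328033629072404))
blue [351.5 284.7] 71 [ 0.4699 -0.2521  0.0166] (array([ 0.46899197, -0.25295955]), 24.743188858032227, 24.6833438873291, np.float64(-0.8472927568710071))
blue [377.8 318.3] 85 [ 0.4478 -0.3653  0.0166] (array([ 0.44748038, -0.36510468]), 25.19404411315918, 24.6264705657959, np.float64(-1.4655125391234933))
```

View pics/top0z.png

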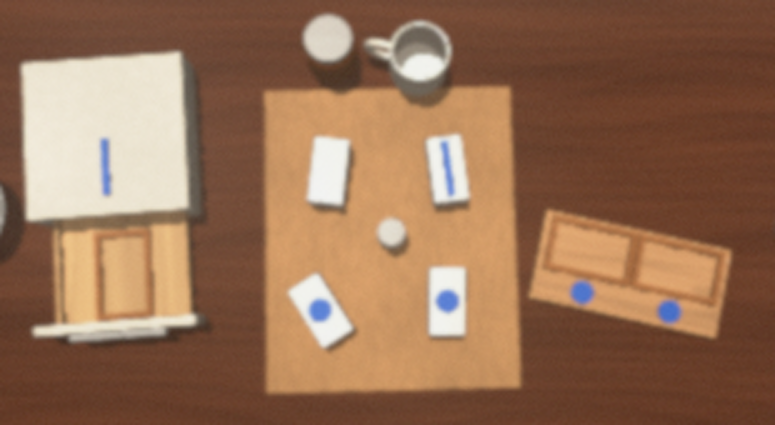

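```bash
python3 - <<'E'
from workcell import manip
from h import *
for n in ['top','side']:
    f=np.load(f'{n}0.npz');p=f['p'].astype(int);d=f['d'];info=manip.camera_info(n)
    W=world(info,d); X,Y,Z=W[...,0],W[...,1],W[...,2]
    def comp(nm,m):
        k,l,st,c=cv2.connectedComponentsWithStats(m.astype(np.uint8))
        i=1+np.argmax(st[1:,4]); q=W[l==i]
        print(n,nm,st[i,4],c[i].round(1),'z',np.median(q[:,2]).round(4),rect(q[:,:2]))
        return q
    comp('rack',(Z>.008)&(Z<.03)&(X>.36)&(X<.62)&(Y<-.17)&(Y>-.45))
    comp('roof',(Z>.068)&(Z<.086)&(X>.45)&(X<.8)&(Y>.2)&(Y<.48))
    comp('panel',(Z>.058)&(Z<.075)&(X>.3)&(X<.52)&(Y>.2)&(Y<.48))
    comp('rail',(Z>.04)&(Z<.057)&(X>.3)&(X<.52)&(Y>.2)&(Y<.48))
    q=comp('drawerfloor',(Z>.006)&(Z<.030)&(X>.35)&(X<.58)&(Y>.2)&(Y<.48))
E
python3 - <<'E'
import cv2
p=cv2.imread('pics/top0.png')
a=cv2.resize(p[195:265,365:460],None,fx=8,fy=8,interpolation=cv2.INTER_CUBIC)
b=cv2.resize(p[195:265,165:245],None,fx=8,fy=8,interpolation=cv2.INTER_CUBIC)
cv2.imwrite('pics/rack.png',a);cv2.imwrite('pics/drawer.png',b)
E
```

```text
top rack 2697 [411.9 229.1] z 0.0138 (array([ 0.49621588, -0.31496283]), 248.80641174316406, 118.29314422607422, np.float64(1.3713481980172273))
top roof 4047 [201.7 174.2] z 0.0749 (array([0.65339911, 0.36002637]), 202.37901306152344, 200.80274963378906, np.float64(-1.4789797119923467))
top panel 259 [206.1 249.8] z 0.065 (array([0.41339771, 0.33534592]), 196.40769958496094, 20.736019134521484, np.float64(-1.476435610847751))
top rail 63 [200.1 253.8] z 0.0553 (array([0.40502829, 0.35523495]), 77.71331787109375, 9.707840919494629, np.float64(-1.4764734943142575))
top drawerfloor 2299 [208.9 226.3] z 0.0128 (array([0.49442535, 0.33784003]), 193.55242919921875, 143.37109375, np.float64(-1.4324652399986455))
side rack 3758 [377.6 297.1] z 0.0152 (array([ 0.49758453, -0.31578094]), 249.33607482910156, 119.54093170166016, np.float64(1.371127555120914))
side roof 2309 [259.1 132.2] z 0.0764 (array([0.65546252, 0.35777469]), 204.8477020263672, 204.8260040283203, np.float64(-1.4764333970950947))
side panel 234 [207.9 172.3] z 0.0651 (array([0.41505948, 0.33509784]), 202.0720672607422, 26.28211212158203, np.float64(-1.4778020538359353))
side rail 117 [212.1 179.9] z 0.0533 (array([0.41270203, 0.31201978]), 156.68795776367188, 17.303728103637695, np.float64(-1.402789095017296))
side drawerfloor 1656 [230.2 167.1] z 0.0146 (array([0.49878674, 0.34605499]), 206.38536071777344, 175.0118408203125, np.float64(-1.48591987650358))
```

View pics/rack.png

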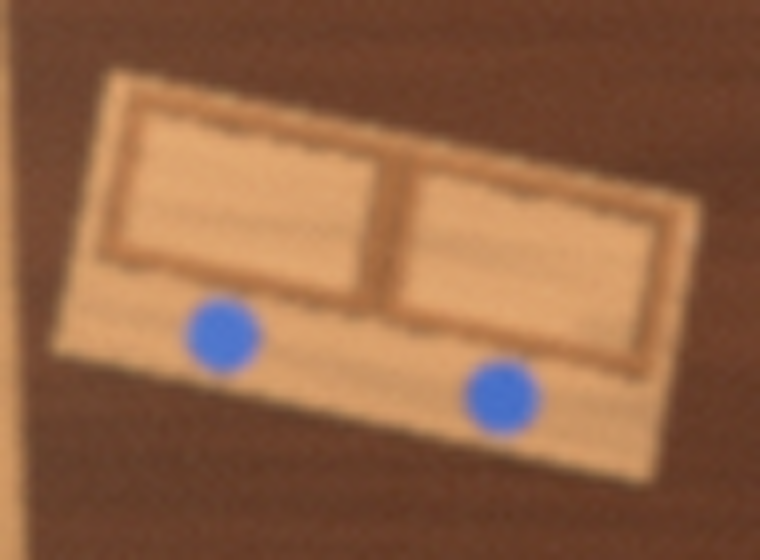

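View pics/drawer.png

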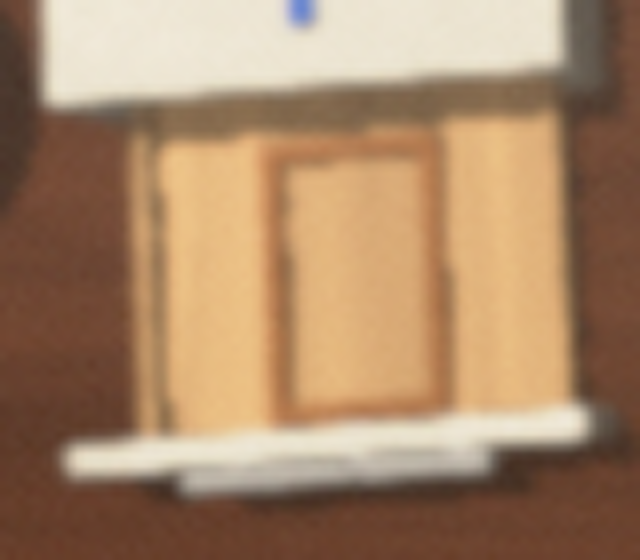

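```bash
python3 - <<'E'
from workcell import manip
from h import *
info=manip.camera_info('top')
# rim (dark) corners in the zooms, rim top z 0.020/.021 
D=np.array([[262,148],[440,138],[455,410],[272,425]])/8+[165,195]-.44
q=ray(info,D,.020); print(q.round(4),q.mean(0).round(4))
for nm,C in dict(n0=[[127,90],[385,150],[350,312],[100,257]],n1=[[398,155],[682,212],[645,378],[385,320]]).items():
    q=ray(info,np.array(C)/8+[365,195]-.44,.021); print(nm,q.mean(0).round(4))
for n in ['top','side']:
    f=np.load(f'{n}0.npz');d=f['d'];info=manip.camera_info(n);W=world(info,d)
    # into unit frame, profile along x
    y=.093;c,s=np.cos(y),np.sin(y)
    dx=W[...,0]-.4851;dy=W[...,1]-.3431
    U=np.stack([c*dx+s*dy,-s*dx+c*dy,W[...,2]],-1)
    m=(abs(U[...,1])<.045)&(U[...,0]>-.11)&(U[...,0]<.08)
    q=U[m];q=q[np.argsort(q[:,0])]
    for a in np.arange(-.105,.08,.005):
        z=q[(q[:,0]>=a)&(q[:,0]<a+.005),2]
        if len(z): print(n,round(a,3),len(z),z.min().round(3),np.median(z).round(3),z.max().round(3))
E
```

```text
[[0.5343 0.3835 0.02  ]
 [0.5397 0.312  0.02  ]
 [0.4305 0.3006 0.02  ]
 [0.4232 0.3733 0.02  ]] [0.4819 0.3423 0.02  ]
n0 [ 0.5244 -0.2566  0.021 ]
n1 [ 0.5006 -0.3734  0.021 ]
top -0.105 43 -0.005 -0.001 0.004
top -0.1 41 -0.007 -0.001 0.003
top -0.095 44 -0.005 -0.001 0.004
top -0.09 45 -0.005 -0.001 0.005
top -0.085 43 -0.004 0.055 0.06
top -0.08 45 0.05 0.056 0.061
top -0.075 51 0.05 0.063 0.068
top -0.07 49 0.059 0.065 0.07
top -0.065 38 0.008 0.065 0.069
top -0.06 44 0.009 0.019 0.024
top -0.055 43 0.009 0.017 0.024
top -0.05 44 0.005 0.013 0.022
top -0.045 45 0.007 0.013 0.022
top -0.04 44 0.008 0.013 0.022
top -0.035 44 0.007 0.013 0.021
top -0.03 42 0.008 0.013 0.023
top -0.025 45 0.006 0.013 0.022
top -0.02 44 0.008 0.013 0.023
top -0.015 45 0.008 0.013 0.026
top -0.01 41 0.007 0.013 0.022
top -0.005 44 0.008 0.013 0.021
top 0.0 41 0.009 0.012 0.022
top 0.005 41 0.008 0.012 0.021
top 0.01 43 0.006 0.013 0.024
top 0.015 43 0.006 0.012 0.024
top 0.02 44 0.007 0.013 0.025
top 0.025 43 0.007 0.012 0.023
top 0.03 43 0.009 0.012 0.021
top 0.035 42 0.007 0.012 0.019
top 0.04 42 0
[... 607 characters left out ...]
016 0.023
side -0.03 29 0.008 0.015 0.022
side -0.025 29 0.008 0.015 0.023
side -0.02 29 0.009 0.015 0.024
side -0.015 23 0.009 0.013 0.023
side -0.01 33 0.009 0.014 0.022
side -0.005 29 0.01 0.015 0.026
side 0.0 27 0.01 0.014 0.024
side 0.005 28 0.008 0.015 0.024
side 0.01 26 0.008 0.014 0.021
side 0.015 28 0.01 0.014 0.023
side 0.02 27 0.01 0.014 0.023
side 0.025 30 0.011 0.014 0.022
side 0.03 31 0.008 0.015 0.023
side 0.035 25 0.012 0.014 0.023
side 0.04 32 0.009 0.014 0.023
side 0.045 35 0.011 0.017 0.025
side 0.05 29 0.009 0.02 0.024
side 0.055 12 0.014 0.019 0.023
side 0.06 21 0.01 0.014 0.017
side 0.065 26 0.009 0.013 0.079
side 0.07 63 0.007 0.068 0.078
side 0.075 54 0.011 0.071 0.08
```

```bash
cat >> h.py <<'E'
def plan(o,x,y,z,psi):
    M=R.from_quat(o['ee_rot']).as_matrix()
    s=M.T@(np.array([x,y,z])-o['position'])
    cur=np.arctan2(M[1,0],M[0,0])
    d=(psi-cur+np.pi)%(2*np.pi)-np.pi
    print('t',round(o['clock'],2),'pos',o['position'].round(4),'psi',round(cur,4),'tilt',round(float(np.degrees(np.arccos(-M[2,2]))),2),'F',np.round(o['ft_force'],1),'grip',round(o['grip_width'],3),'j',o['joint_pos'].round(2))
    print('shift',s.round(4),'spin',round(-d,4))
E
cat > p.py <<'E'
import sys
from workcell import manip
from h import *
plan(manip.get_obs(),*map(float,sys.argv[1:5]))
E
python3 p.py 0.6255 -0.0728 0.16 1.718
```

```text
t 0.1 pos [0.2023 0.591  0.2306] psi 1.2411 tilt 0.07 F [-0.3  0.3  0.7] grip 0.999 j [-1.26  0.33 -0.06  1.46  0.02  1.35 -0.09]
shift [-0.4909  0.6153  0.0713] spin -0.4769
```

{"fn": "send_rows", "kwargs": {
  "steps": [
    [[-0.031, 0.038, 0.0045], -0.06],
    [[-0.07, 0.087, 0.01], -0.12],
    [[-0.108, 0.136, 0.016], -0.18],
    [[-0.147, 0.184, 0.021], -0.24],
    [[-0.186, 0.233, 0.027], -0.3],
    [[-0.225, 0.282, 0.033], -0.36],
    [[-0.264, 0.331, 0.038], -0.42],
    [[-0.303, 0.379, 0.044], -0.477]
  ],
  "hand": 1.0
}}

```text
clock: 1.1
position: [0.4631, 0.1807, 0.1872]
ee_rot: [0.652, 0.758, 0.0, -0.0]
ft_force: [0.3, 0.7, 0.8]
grip_width: 1.002
```

```bash
python3 p.py 0.6255 -0.0728 0.16 1.718
```

```text
t 1.1 pos [0.4631 0.1807 0.1872] psi 1.72 tilt 0.02 F [0.3 0.7 0.8] grip 1.002 j [-0.7   0.08  0.25  1.86 -0.02  1.2   1.27]
shift [-0.2748  0.1229  0.0272] spin 0.002
```

{"fn": "send_rows", "kwargs": {
  "steps": [
    [[-0.05, 0.022, 0.005], 0.0],
    [[-0.1, 0.045, 0.01], 0.0],
    [[-0.15, 0.067, 0.015], 0.0],
    [[-0.2, 0.09, 0.02], 0.0],
    [[-0.245, 0.11, 0.025], 0.0],
    [[-0.27, 0.121, 0.027], 0.0],
    [[-0.275, 0.123, 0.027], 0.0],
    [[-0.275, 0.123, 0.027], 0.0]
  ]
}}

```text
clock: 2.1
position: [0.6242, -0.0708, 0.1601]
ee_rot: [0.653, 0.757, -0.0, -0.0]
ft_force: [0.5, 0.1, -0.2]
grip_width: 0.999
```

```bash
cat > w.py <<'E'
import sys
from workcell import manip
from h import *
o=manip.get_obs(); info=manip.camera_info('wrist'); T=wpose(o,info)
p,d=manip.camera('wrist'); nm=sys.argv[1]
cv2.imwrite(f'pics/{nm}.png',p[:,:,::-1]); np.savez(nm+'.npz',p=p,d=d,T=T,pos=o['position'],q=o['ee_rot'])
plan(o,*o['position'],0)
W=world(info,d,T)
pi=p.astype(int)
zl,zh=(float(sys.argv[2]),float(sys.argv[3])) if len(sys.argv)>3 else (.036,.052)
m=(W[...,2]>zl)&(W[...,2]<zh)&(d>0.05)
k,l,st,c=cv2.connectedComponentsWithStats(m.astype(np.uint8))
for i in range(1,k):
    if st[i,4]<400: continue
    q=W[l==i]; print('blob',c[i].round(),st[i,:4],'z',np.median(q[:,2]).round(4),[np.round(a,4) for a in rect(q[:,:2])])
blue=(pi[...,2]>pi[...,0]+60)&(pi[...,2]>100)
k,l,st,c=cv2.connectedComponentsWithStats(blue.astype(np.uint8))
for i in range(1,k):
    if st[i,4]<60: continue
    q=W[l==i]; print('blue',c[i].round(1),st[i,4],np.median(q,axis=0).round(4),[np.round(a,4) for a in rect(q[:,:2])])
E
python3 w.py wc1
```

```text
t 2.1 pos [ 0.6242 -0.0708  0.1601] psi 1.7182 tilt 0.05 F [ 0.5  0.1 -0.2] grip 0.999 j [-0.31  0.4   0.45  1.57 -0.18  1.21  1.89]
shift [0. 0. 0.] spin 1.7182
blob [345.  26.] [314   0  64  57] z 0.0447 [array([ 0.4799, -0.0725]), np.float64(46.0133), np.float64(40.0653), np.float64(-1.5672)]
blob [551.  30.] [513   0  77  72] z 0.045 [array([0.4536, 0.0948]), np.float64(60.1107), np.float64(47.675), np.float64(0.5921)]
blob [320. 192.] [296 150  49  86] z 0.0448 [array([ 0.626 , -0.0711]), np.float64(85.2318), np.float64(45.9615), np.float64(0.1501)]
blob [473. 209.] [436 165  78  89] z 0.0447 [array([0.6211, 0.082 ]), np.float64(86.0037), np.float64(46.8094), np.float64(-0.0844)]
blob [615. 290.] [585 218  55 135] z 0.0436 [array([0.6842, 0.2631]), np.float64(160.6851), np.float64(5.1791), np.float64(0.0929)]
blob [335. 296.] [304 287  66  30] z 0.0441 [array([ 0.7454, -0.0354]), np.float64(73.4854), np.float64(29.6737), np.float64(-1.4131)]
blob [337. 339.] [310 328  56  20] z 0.0435 [array([ 0.7924, -0.0263]), np.float64(62.1907), np.float64(21.6446), np.float64(-1.3589)]
blue [144.5   2.4] 129 [ 0.4826 -0.2473  0.0166] [array([ 0.5088, -0.1686]), np.float64(186.9198), np.float64(10.681), np.float64(1.2355)]
blue [554.5  10.4] 785 [0.4468 0.0889 0.047 ] [array([0.4872, 0.008 ]), np.float64(212.5339), np.float64(21.2345), np.float64(-1.1025)]
blue [320.7 203.3] 541 [ 0.6329 -0.0697  0.0468] [array([ 0.6328, -0.0694]), np.float64(57.7475), np.float64(9.6736), np.float64(0.1412)]
```

View pics/wc1.png

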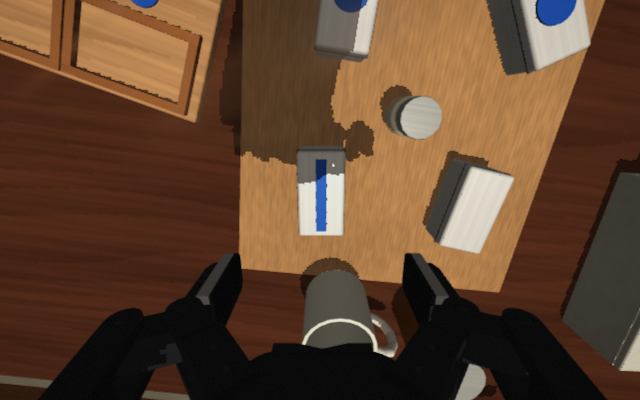

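```bash
python3 p.py 0.6257 -0.0711 0.011 1.7195
```

```text
t 2.15 pos [ 0.6241 -0.0701  0.1602] psi 1.7191 tilt 0.05 F [-0.2  0.7 -0.1] grip 0.999 j [-0.31  0.4   0.45  1.57 -0.18  1.21  1.89]
shift [-0.0013  0.0015  0.1492] spin -0.0004
```

{"fn": "send_rows", "kwargs": {
  "steps": [
    [[-0.001, 0.001, 0.03], 0.0],
    [[-0.001, 0.0015, 0.07], 0.0],
    [[-0.001, 0.0015, 0.105], 0.0],
    [[-0.001, 0.0015, 0.13], 0.0],
    [[-0.001, 0.0015, 0.143], 0.0],
    [[-0.001, 0.0015, 0.149], 0.0],
    [[-0.001, 0.0015, 0.149], 0.0],
    [[-0.001, 0.0015, 0.149], 0.0]
  ]
}}

```text
clock: 3.15
position: [0.6267, -0.0721, 0.0124]
ee_rot: [0.653, 0.757, 0.001, 0.001]
ft_force: [0.4, 0.8, 0.5]
grip_width: 1.001
```

{"fn": "send_rows", "kwargs": {
  "steps": [
    [[0, 0, 0], 0],
    [[0, 0, 0], 0],
    [[0, 0, 0], 0],
    [[0, 0, 0], 0],
    [[0, 0, 0], 0],
    [[0, 0, 0], 0],
    [[0, 0, 0], 0],
    [[0, 0, -0.01], 0]
  ],
  "hand": 0.0,
  "force": 40
}}

```text
clock: 4.15
position: [0.6251, -0.072, 0.0206]
ee_rot: [0.653, 0.757, -0.001, -0.001]
ft_force: [0.2, 0.2, -3.0]
grip_width: 0.535
```

```bash
python3 p.py 0.482 0.342 0.16 1.664;python3 w.py wc2
```

```text
t 4.15 pos [ 0.6251 -0.072   0.0206] psi 1.7181 tilt 0.13 F [ 0.2  0.2 -3. ] grip 0.535 j [-0.27  0.56  0.4   1.67 -0.26  0.97  1.95]
shift [ 0.4306 -0.0811 -0.1391] spin 0.0541
t 4.15 pos [ 0.6251 -0.072   0.0206] psi 1.7181 tilt 0.13 F [ 0.2  0.2 -3. ] grip 0.535 j [-0.27  0.56  0.4   1.67 -0.26  0.97  1.95]
shift [0. 0. 0.] spin 1.7181
blob [489. 122.] [469  81  73  87] z 0.0409 [array([ 0.5421, -0.0096]), np.float64(33.9648), np.float64(16.7906), np.float64(0.0411)]
blob [322. 196.] [269 190 106  16] z 0.0456 [array([ 0.584 , -0.0775]), np.float64(47.0682), np.float64(4.0767), np.float64(-1.408)]
blob [597. 306.] [530 219 110 156] z 0.0445 [array([0.6207, 0.0817]), np.float64(86.3983), np.float64(47.9999), np.float64(-0.0789)]
blob [260. 264.] [244 247  31  44] z 0.0459 [array([ 0.6185, -0.0974]), np.float64(19.3998), np.float64(16.1453), np.float64(-0.3592)]
blue [322.2 334.8] 501 [ 0.6497 -0.0674  0.0554] [array([ 0.6493, -0.0675]), np.float64(17.8161), np.float64(9.8734), np.float64(0.1403)]
```

View pics/wc2.png

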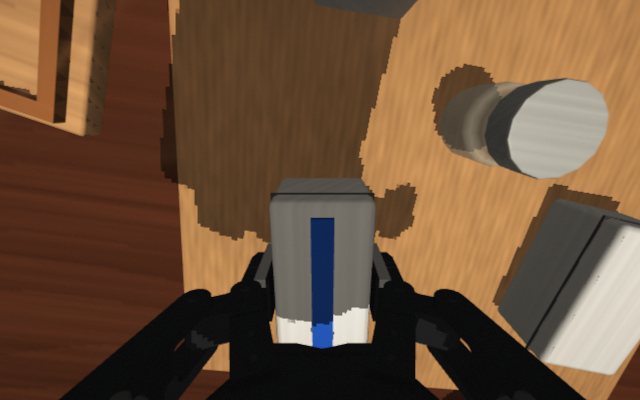

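{"fn": "send_rows", "kwargs": {
  "steps": [
    [[0, 0, -0.025], 0],
    [[0.005, 0, -0.06], 0],
    [[0.03, -0.005, -0.09], 0],
    [[0.07, -0.013, -0.105], 0.01],
    [[0.12, -0.022, -0.11], 0.02],
    [[0.17, -0.032, -0.11], 0.03],
    [[0.22, -0.041, -0.11], 0.04],
    [[0.27, -0.051, -0.11], 0.054]
  ]
}}

```text
clock: 5.2
position: [0.5352, 0.1888, 0.1315]
ee_rot: [0.674, 0.739, 0.0, 0.0]
ft_force: [0.6, 0.5, -2.4]
grip_width: 0.534
```

{"fn": "send_rows", "kwargs": {
  "steps": [
    [[0.045, -0.009, 0], 0],
    [[0.085, -0.016, 0], 0],
    [[0.12, -0.023, 0], 0],
    [[0.145, -0.027, 0], 0],
    [[0.158, -0.03, 0], 0],
    [[0.162, -0.03, 0], 0],
    [[0.162, -0.03, 0], 0],
    [[0.162, -0.03, 0], 0]
  ]
}}

```text
clock: 6.2
position: [0.4917, 0.3447, 0.1315]
ee_rot: [0.674, 0.739, -0.0, 0.0]
ft_force: [-0.0, -0.5, -2.4]
grip_width: 0.532
```

```bash
python3 p.py 0.482 0.342 0.06 1.664;python3 w.py wc3 .0165 .025
```

```text
t 6.2 pos [0.4917 0.3447 0.1315] psi 1.6624 tilt 0.02 F [-0.  -0.5 -2.4] grip 0.532 j [-0.91  0.35  0.27  1.67 -0.1   1.14  1.05]
shift [-0.0018 -0.0099  0.0715] spin -0.0016
t 6.2 pos [0.4917 0.3447 0.1315] psi 1.6624 tilt 0.02 F [-0.  -0.5 -2.4] grip 0.532 j [-0.91  0.35  0.27  1.67 -0.1   1.14  1.05]
shift [0. 0. 0.] spin 1.6624
blob [569.  40.] [549   0  42  85] z 0.0195 [array([0.3454, 0.5325]), np.float64(60.8177), np.float64(18.5406), np.float64(0.0355)]
blob [ 51. 107.] [  7  54  82 116] z 0.0208 [array([0.4396, 0.1077]), np.float64(94.9012), np.float64(38.5276), np.float64(0.1435)]
blob [238. 195.] [224 126  23 145] z 0.0215 [array([0.5073, 0.2651]), np.float64(143.9152), np.float64(6.3927), np.float64(0.0912)]
blob [321. 144.] [281 126  82  54] z 0.0207 [array([0.452 , 0.3418]), np.float64(72.063), np.float64(48.04), np.float64(-1.4809)]
blob [405. 197.] [397 126  17 148] z 0.0212 [array([0.4934, 0.4265]), np.float64(146.2066), np.float64(4.0469), np.float64(0.0979)]
blob [620. 203.] [598 150  42 100] z 0.0205 [array([0.4718, 0.6307]), np.float64(97.5857), np.float64(4.4335), np.float64(-0.0119)]
blob [531. 284.] [473 236  93  79] z 0.021 [array([0.5665, 0.5659]), np.float64(94.5782), np.float64(66.8089), np.float64(-0.602)]
blob [ 77. 277.] [ 35 249  59  78] z 0.0208 [array([0.6136, 0.101 ]), np.float64(95.3464), np.float64(41.5206), np.float64(0.4068)]
blob [ 22. 382.] [  0 360  49  40] z 0.0212 [array([0.7591, 0.0079]), np.float64(64.0212), np.float64(36.2233), np.float64(0.2736)]
blue [  8.1 118.6] 595 [0.4437 0.0951 0.0464] [array([0.4207, 0.2092]), np.float64(256.853), np.float64(28.2915), np.float64(-1.39)]
blue [322.  334.6] 508 [0.5161 0.348  0.1663] [array([0.5156, 0.3478]), np.float64(19.0658), np.float64(9.6888), np.float64(0.0689)]
```

View pics/wc3.png

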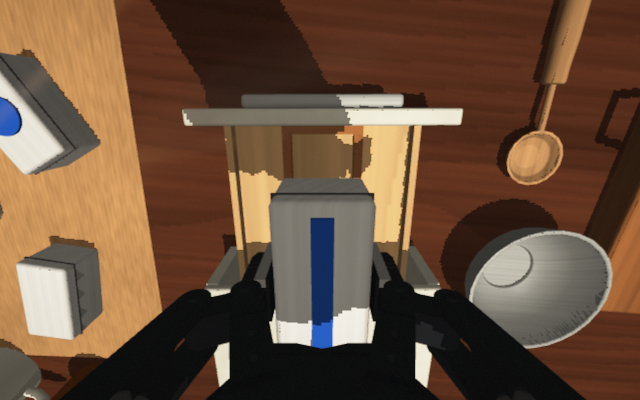

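```bash
cat > nest.py <<'E'
import sys
from workcell import manip
from h import *
f=np.load(sys.argv[1]+'.npz'); info=manip.camera_info('wrist'); d=f['d'];W=world(info,d,f['T'])
y=.093;c,s=np.cos(y),np.sin(y); ox,oy=.482,.342
dx=W[...,0]-ox;dy=W[...,1]-oy
U=np.stack([c*dx+s*dy,-s*dx+c*dy,W[...,2]],-1)
def rng(nm,m):
    q=U[m]; 
    print(nm,len(q),'x',np.percentile(q[:,0],[0,1,50,99,100]).round(4),'y',np.percentile(q[:,1],[0,1,50,99,100]).round(4),'z',np.median(q[:,2]).round(4))
X,Y,Z=U[...,0],U[...,1],U[...,2]
rng('paneltop',(Z>.062)&(Z<.07)&(X<-.05)&(X>-.1)&(abs(Y)<.12))
rng('rail',(Z>.053)&(Z<.061)&(X<-.06)&(X>-.1)&(abs(Y)<.12))
rng('rimtop',(Z>.0185)&(Z<.023)&(X>-.058)&(X<.05)&(abs(Y)<.05))
rng('floor',(Z>.010)&(Z<.0155)&(X>-.048)&(X<.05)&(abs(Y)<.027))
for a in np.arange(-.064,-.01,.004):
    m=(X>a)&(X<a+.004)&(abs(Y)<.05)&(Z<.04)
    # inner/outer rim edges from depth
    q=U[m]; r=q[q[:,2]>.0178]
    if len(q): print(round(a,3),len(q),len(r), (r[:,1].min().round(4),r[:,1].max().round(4)) if len(r) else '', (r[r[:,1]<0,1].max().round(4) if (r[:,1]<0).any() else ''),(r[r[:,1]>0,1].min().round(4) if (r[:,1]>0).any() else ''), np.median(q[:,2]).round(4))
# tin strip near end & lid edge
T=f['T']; M=R.from_quat(f['q']).as_matrix()
tool=(W-f['pos'])@M
p=f['p'].astype(int); blue=(p[...,2]>p[...,0]+40)&(p[...,2]>60)&(d<.25)&(d>.03)
b=tool[blue]; print('strip tool y min',np.percentile(b[:,1],[0,2,50]).round(4),'x',b[:,0].min().round(4),b[:,0].max().round(4),'z',np.median(b[:,2]).round(4))
l=tool[(abs(tool[...,2]+.036)<.006)&(d>.03)&(abs(tool[...,0])<.03)&(tool[...,1]<-.01)]
print('lid y min',np.percentile(l[:,1],[0,.5,2]).round(4),'x',np.percentile(l[:,0],[1,99]).round(4),'z',np.median(l[:,2]).round(4))
E
python3 nest.py wc3
```

```text
paneltop 4786 x [-0.069  -0.069  -0.063  -0.0574 -0.0572] y [-0.097  -0.0944  0.0043  0.0995  0.1019] z 0.0666
rail 2384 x [-0.0789 -0.0788 -0.0739 -0.069  -0.069 ] y [-0.0569 -0.0549  0.0022  0.0602  0.0625] z 0.0573
rimtop 1496 x [-0.0539 -0.0538 -0.0443 -0.007  -0.0058] y [-0.0334 -0.0332  0.0012  0.0384  0.0386] z 0.0207
floor 2489 x [-0.0463 -0.0462 -0.0263 -0.0051 -0.0048] y [-0.0255 -0.025   0.001   0.0266  0.027 ] z 0.0137
-0.056 297 239 (np.float64(-0.0331), np.float64(0.0382)) -0.0006 0.0003 0.0205
-0.052 460 333 (np.float64(-0.0333), np.float64(0.0382)) -0.0006 0.0003 0.0203
-0.048 474 184 (np.float64(-0.0334), np.float64(0.0384)) -0.0006 0.0003 0.0144
-0.044 479 79 (np.float64(-0.0327), np.float64(0.0386)) -0.0255 0.0305 0.014
-0.04 501 87 (np.float64(-0.033), np.float64(0.0386)) -0.0256 0.0305 0.0138
-0.036 435 72 (np.float64(-0.0331), np.float64(0.038)) -0.0258 0.0306 0.0139
-0.032 509 88 (np.float64(-0.0333), np.float64(0.0381)) -0.0253 0.0308 0.0139
-0.028 446 73 (np.float64(-0.0334), np.float64(0.0384)) -0.0253 0.0309 0.0138
-0.024 438 83 (np.float64(-0.0328), np.float64(0.0385)) -0.0253 0.0311 0.0139
-0.02 439 79 (np.float64(-0.0331), np.float64(0.0385)) -0.0254 0.0306 0.0141
-0.016 447 74 (np.float64(-0.0333), np.float64(0.038)) -0.0255 0.0306 0.014
-0.012 453 76 (np.float64(-0.0333), np.float64(0.0383)) -0.0257 0.0306 0.0138
strip tool y min [-0.0867 -0.0802 -0.0136] x -0.2553 0.0059 z -0.0347
lid y min [-0.043  -0.0426 -0.0421] x [-0.0255  0.0266] z -0.0329
```

```bash
python3 p.py 0.4835 0.3447 0.045 1.6636
```

```text
t 6.25 pos [0.4916 0.3449 0.1314] psi 1.6625 tilt 0.01 F [-0.2 -0.1 -2. ] grip 0.532 j [-0.91  0.35  0.27  1.67 -0.1   1.14  1.05]
shift [ 0.0006 -0.0081  0.0864] spin -0.0011
```

{"fn": "send_rows", "kwargs": {
  "steps": [
    [[0.0, -0.004, 0.01], 0],
    [[0.0005, -0.008, 0.03], -0.001],
    [[0.0005, -0.008, 0.055], -0.001],
    [[0.0005, -0.008, 0.075], -0.001],
    [[0.0005, -0.008, 0.084], -0.001],
    [[0.0005, -0.008, 0.086], -0.001],
    [[0.0005, -0.008, 0.086], -0.001],
    [[0.0005, -0.008, 0.086], -0.001]
  ]
}}

```text
clock: 7.25
position: [0.4835, 0.346, 0.0462]
ee_rot: [0.673, 0.74, 0.001, 0.0]
ft_force: [0.2, 0.1, -2.3]
grip_width: 0.534
```

```bash
python3 p.py 0.4835 0.3447 0.0245 1.6636; python3 w.py wc4 .0165 .025 | head -2; python3 nest.py wc4
```

```text
t 7.25 pos [0.4835 0.346  0.0462] psi 1.665 tilt 0.08 F [ 0.2  0.1 -2.3] grip 0.534 j [-0.9   0.44  0.25  1.75 -0.13  0.97  1.06]
shift [-0.0013 -0.0001  0.0217] spin 0.0014
t 7.25 pos [0.4835 0.346  0.0462] psi 1.665 tilt 0.08 F [ 0.2  0.1 -2.3] grip 0.534 j [-0.9   0.44  0.25  1.75 -0.13  0.97  1.06]
shift [0. 0. 0.] spin 1.665
paneltop 13137 x [-0.0693 -0.069  -0.0634 -0.057  -0.0566] y [-0.0976 -0.0942  0.0025  0.0995  0.103 ] z 0.0665
rail 6269 x [-0.079  -0.0789 -0.0739 -0.0689 -0.0687] y [-0.0953 -0.0665  0.0015  0.071   0.0999] z 0.0572
rimtop 1528 x [-0.049  -0.0488 -0.0381  0.0068  0.0108] y [-0.0335 -0.0333 -0.0254  0.0385  0.0387] z 0.0206
floor 1458 x [-0.0458 -0.0457 -0.0404 -0.0306 -0.0274] y [-0.0257 -0.0253 -0.0003  0.0264  0.027 ] z 0.0137
-0.052 219 219 (np.float64(-0.0333), np.float64(0.0386)) -0.0 0.0006 0.0206
-0.048 791 279 (np.float64(-0.0334), np.float64(0.0386)) -0.0001 0.0005 0.0141
-0.044 1086 292 (np.float64(-0.0332), np.float64(0.0384)) -0.0002 0.0003 0.014
-0.04 943 169 (np.float64(-0.0334), np.float64(0.0386)) -0.0172 0.0305 0.0139
-0.036 612 164 (np.float64(-0.0333), np.float64(0.0384)) -0.0253 0.0306 0.0139
-0.032 409 156 (np.float64(-0.0335), np.float64(0.0387)) -0.0252 0.0316 0.0143
-0.028 312 78 (np.float64(-0.033), np.float64(0.0387)) -0.0252 0.0335 0.0139
-0.024 283 62 (np.float64(-0.0335), np.float64(0.0386)) -0.0286 0.0377 0.0139
-0.02 249 36 (np.float64(-0.0335), np.float64(0.0387)) -0.0289 0.0384 0.0138
-0.016 244 33 (np.float64(-0.0332), np.float64(-0.0298)) -0.0298  0.0137
-0.012 236 33 (np.float64(-0.0335), np.float64(-0.03)) -0.03  0.0138
strip tool y min [-0.0362 -0.0353 -0.0062] x -0.0041 0.0059 z -0.0349
lid y min [-0.0432 -0.0426 -0.0421] x [-0.0254  0.0267] z -0.0329
```

View pics/wc4.png

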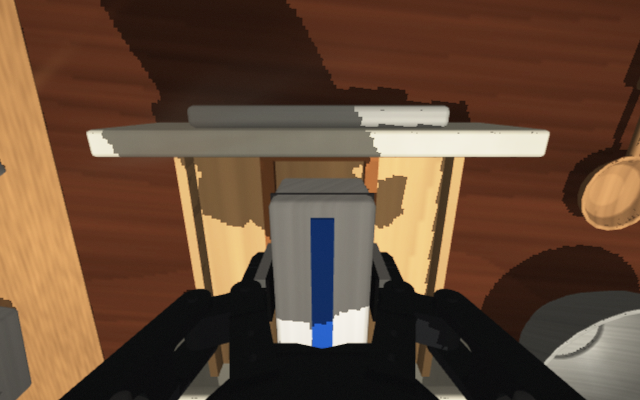

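{"fn": "send_rows", "kwargs": {
  "steps": [
    [[-0.001, 0, 0.0], 0],
    [[-0.002, 0, 0.004], 0],
    [[-0.002, 0, 0.009], 0],
    [[-0.002, 0, 0.014], 0],
    [[-0.002, 0, 0.018], 0],
    [[-0.002, 0, 0.0205], 0],
    [[-0.002, 0, 0.0215], 0],
    [[-0.002, 0, 0.0215], 0]
  ]
}}

```text
clock: 8.3
position: [0.484, 0.3437, 0.0247]
ee_rot: [0.673, 0.74, 0.001, 0.0]
ft_force: [-0.7, -1.7, 5.2]
grip_width: 0.529
```

```bash
python3 p.py 0.4835 0.3447 0.0245 1.6636; python3 w.py wc5 .0165 .025 | head -2; python3 nest.py wc5|tail -2
```

```text
t 8.3 pos [0.484  0.3437 0.0247] psi 1.6648 tilt 0.07 F [-0.7 -1.7  5.2] grip 0.529 j [-0.89  0.47  0.24  1.76 -0.14  0.93  1.07]
shift [ 0.001  -0.0004  0.0002] spin 0.0012
t 8.3 pos [0.484  0.3437 0.0247] psi 1.6648 tilt 0.07 F [-0.7 -1.7  5.2] grip 0.529 j [-0.89  0.47  0.24  1.76 -0.14  0.93  1.07]
shift [0. 0. 0.] spin 1.6648
strip tool y min [-0.0362 -0.0352 -0.0062] x -0.004 0.0059 z -0.0349
lid y min [-0.08   -0.08   -0.0793] x [-0.0288  0.0289] z -0.0332
```

{"fn": "send_rows", "kwargs": {
  "steps": [
    [[0, 0, 0], 0],
    [[0, 0, 0], 0],
    [[0, 0, 0], 0],
    [[0, 0, 0], 0],
    [[0, 0, -0.005], 0],
    [[0, 0, -0.03], 0],
    [[0, 0, -0.075], 0],
    [[0, 0, -0.1], 0]
  ],
  "hand": 1.0
}}

```text
clock: 9.35
position: [0.484, 0.3442, 0.1266]
ee_rot: [0.673, 0.74, 0.001, 0.0]
ft_force: [0.2, 0.1, -0.8]
grip_width: 0.998
```

```bash
python3 w.py wc6 .050 .066 ; python3 nest.py wc6|head -4
```

```text
t 9.35 pos [0.484  0.3442 0.1266] psi 1.6648 tilt 0.16 F [ 0.2  0.1 -0.8] grip 0.998 j [-0.91  0.34  0.27  1.69 -0.1   1.12  1.05]
shift [0. 0. 0.] spin 1.6648
blob [320. 115.] [180 106 275  22] z 0.0574 [array([0.4112, 0.3374]), np.float64(197.7415), np.float64(14.0116), np.float64(-1.4763)]
blob [321. 206.] [291 157  60 100] z 0.0577 [array([0.4838, 0.3443]), np.float64(85.3752), np.float64(46.1143), np.float64(0.0932)]
blob [564. 286.] [469 240 144 109] z 0.0549 [array([0.5408, 0.56  ]), np.float64(130.4439), np.float64(92.1747), np.float64(1.171)]
blue [  5.8 129.4] 404 [0.4444 0.0968 0.0464] [array([0.4181, 0.2101]), np.float64(254.2802), np.float64(25.2243), np.float64(-1.358)]
blue [321.3 226.9] 572 [0.4969 0.3461 0.0597] [array([0.4616, 0.3422]), np.float64(116.5679), np.float64(9.9033), np.float64(0.1002)]
blue [322.  336.6] 245 [0.5908 0.3554 0.0787] [array([0.5914, 0.3551]), np.float64(25.7089), np.float64(9.2962), np.float64(0.1036)]
paneltop 5035 x [-0.0682 -0.0681 -0.0625 -0.0561 -0.056 ] y [-0.0971 -0.0944  0.0023  0.0996  0.1021] z 0.0665
rail 2480 x [-0.078  -0.078  
[... 470 characters left out ...]
,'z',np.median(l[:,2]).round(4))
                      ~~~~~~~~~~~~~^^^^^^^^^^^^^^^^^
    return _quantile_unchecked(
        a, q, axis, out, overwrite_input, method, keepdims, weights)
    return _ureduce(a,
                    func=_quantile_ureduce_func,
    ...<5 lines>...
                    overwrite_input=overwrite_input,
                    method=method)
    r = func(a, **kwargs)
    result = _quantile(arr,
                       quantiles=q,
    ...<2 lines>...
                       out=out,
                       weights=wgt)
    slices_having_nans = np.isnan(arr[-1, ...])
                                  ~~~^^^^^^^^^
IndexError: index -1 is out of bounds for axis 0 with size 0
```

View pics/wc6.png

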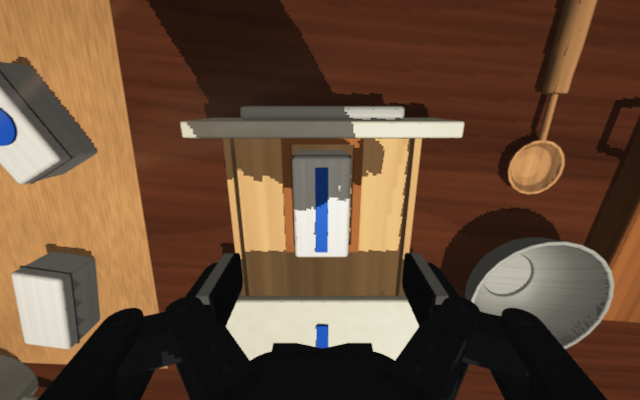

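```bash
python3 p.py .3573 .333 .038 1.6636
```

```text
t 9.4 pos [0.4851 0.3449 0.1294] psi 1.6647 tilt 0.36 F [1.9 0.3 2.8] grip 0.998 j [-0.91  0.34  0.27  1.69 -0.1   1.12  1.05]
shift [-0.0002 -0.1288  0.0908] spin 0.0011
```

{"fn": "send_rows", "kwargs": {
  "steps": [
    [[0, -0.02, 0], 0],
    [[0, -0.06, 0], 0],
    [[0, -0.1, 0], 0],
    [[0, -0.122, 0.01], 0],
    [[0, -0.128, 0.035], 0],
    [[0, -0.128, 0.065], 0],
    [[0, -0.128, 0.083], 0],
    [[0, -0.128, 0.087], 0]
  ],
  "hand": 0.0
}}

```text
clock: 10.4
position: [0.3554, 0.3311, 0.0361]
ee_rot: [0.673, 0.74, -0.001, 0.0]
ft_force: [0.3, -0.6, -0.3]
grip_width: -0.002
```

```bash
python3 w.py wc7 >/dev/null; python3 p.py .3573 .333 .038 1.6636; python3 nest.py wc7 2>/dev/null|head -2
```

```text
t 10.45 pos [0.3556 0.3314 0.0364] psi 1.665 tilt 0.06 F [-0.1 -0.4  0.3] grip 0.0 j [-1.03  0.24  0.21  2.03 -0.06  0.87  0.88]
shift [ 0.0015  0.0019 -0.0016] spin 0.0014
```

View pics/wc7.png

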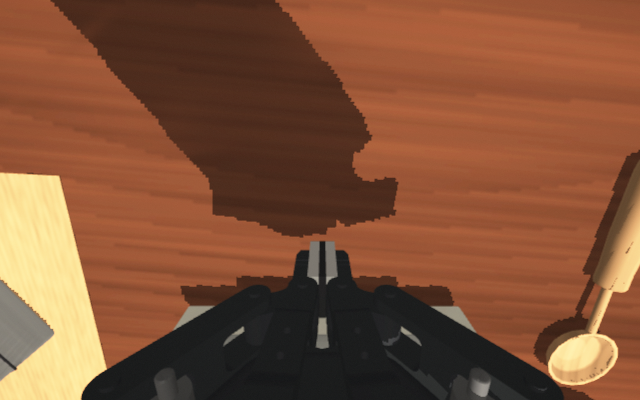

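{"fn": "send_rows", "kwargs": {
  "steps": [
    [[0.001, 0.01, -0.005], 0],
    [[0.001, 0.025, -0.005], 0],
    [[0.001, 0.04, -0.005], 0],
    [[0.001, 0.055, -0.005], 0],
    [[0.001, 0.073, -0.005], 0],
    [[0.001, 0.092, -0.005], 0],
    [[0.001, 0.11, -0.005], 0],
    [[0.001, 0.125, -0.005], 0]
  ]
}}

```text
clock: 11.45
position: [0.4812, 0.3445, 0.0417]
ee_rot: [0.673, 0.74, -0.0, -0.0]
ft_force: [-2.3, -0.4, 2.3]
grip_width: 0.002
```

```bash
python3 p.py .52 .3465 .041 1.6636; python3 - <<'E'
from workcell import manip
from h import *
p,d=manip.camera('side'); cv2.imwrite('pics/s1.png',cv2.resize(p[60:260,120:420,::-1],None,fx=2.6,fy=2.6))
E
```

```text
t 11.45 pos [0.4812 0.3445 0.0417] psi 1.6648 tilt 0.02 F [-2.3 -0.4  2.3] grip 0.002 j [-0.9   0.44  0.24  1.76 -0.13  0.96  1.06]
shift [-0.0016  0.0388  0.0007] spin 0.0012
```

View pics/s1.png

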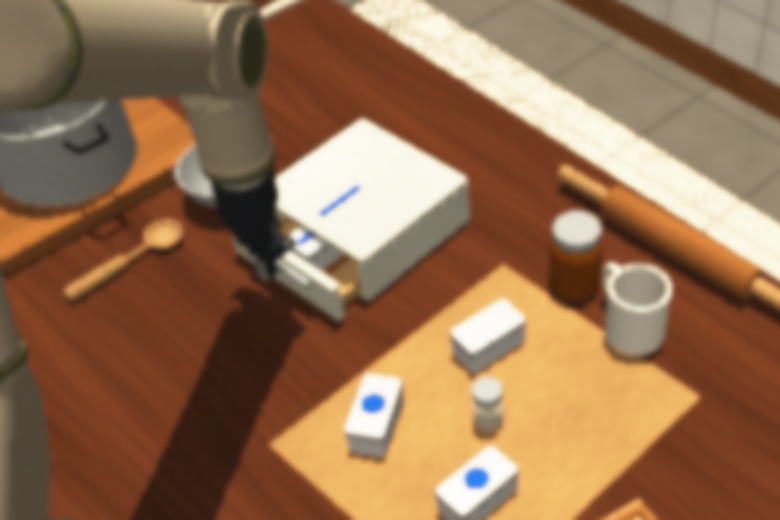

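{"fn": "send_rows", "kwargs": {
  "steps": [
    [[-0.001, 0.01, 0], 0],
    [[-0.001, 0.018, 0], 0],
    [[-0.001, 0.025, 0], 0],
    [[-0.001, 0.03, 0], 0],
    [[-0.001, 0.034, 0], 0],
    [[-0.001, 0.037, 0], 0],
    [[-0.001, 0.039, 0], 0],
    [[-0.001, 0.041, 0], 0]
  ]
}}

```text
clock: 12.5
position: [0.5211, 0.3472, 0.0418]
ee_rot: [0.673, 0.74, -0.0, -0.0]
ft_force: [-2.5, 0.5, -2.0]
grip_width: 0.004
```

```bash
python3 p.py .52 .3465 .041 1.6636
```

```text
t 12.5 pos [0.5211 0.3472 0.0418] psi 1.665 tilt 0.01 F [-2.5  0.5 -2. ] grip 0.004 j [-0.85  0.51  0.25  1.66 -0.14  0.99  1.11]
shift [-0.0006 -0.0012  0.0008] spin 0.0014
```

{"fn": "send_rows", "kwargs": {
  "steps": [
    [[0, 0.0015, 0], 0],
    [[0, 0.003, 0], 0],
    [[0, 0.0045, 0], 0],
    [[0, 0.006, 0], 0],
    [[0, 0.007, 0], 0],
    [[0, 0.008, 0], 0],
    [[0, 0.009, 0], 0],
    [[0, 0.01, 0], 0]
  ]
}}

```text
clock: 13.5
position: [0.5223, 0.3474, 0.0417]
ee_rot: [0.672, 0.74, -0.008, -0.005]
ft_force: [-46.9, -15.8, 36.5]
grip_width: 0.003
```

```bash
python3 p.py .53 .3475 .041 1.6636
```

```text
t 13.5 pos [0.5223 0.3474 0.0417] psi 1.6675 tilt 1.04 F [-46.9 -15.8  36.5] grip 0.003 j [-0.85  0.52  0.25  1.64 -0.15  1.02  1.12]
shift [-0.0006  0.0077  0.0005] spin 0.0039
```

{"fn": "send_rows", "kwargs": {
  "steps": [
    [[0, -0.008, 0], 0],
    [[0, -0.02, 0], 0],
    [[0, -0.045, 0], 0],
    [[0, -0.06, -0.03], 0],
    [[0, -0.07, -0.07], 0],
    [[-0.02, -0.075, -0.1], 0.1],
    [[-0.06, -0.08, -0.12], 0.25],
    [[-0.1, -0.08, -0.12], 0.4]
  ]
}}

```text
clock: 14.5
position: [0.4618, 0.2407, 0.164]
ee_rot: [0.808, 0.589, 0.002, -0.0]
ft_force: [0.9, -0.6, -0.6]
grip_width: 0.004
```

```bash
python3 - <<'E'
from workcell import manip
from h import *
p,d=manip.camera('side'); cv2.imwrite('pics/s2.png',cv2.resize(p[60:260,120:420,::-1],None,fx=2.6,fy=2.6))
E
python3 p.py .443 .0865 .15 -0.979
```

```text
t 14.55 pos [0.4628 0.2344 0.1632] psi 1.2466 tilt 0.16 F [ 2.6 -4.2 -0.7] grip -0.002 j [-0.9   0.15  0.37  1.85 -0.06  1.15  0.74]
shift [-0.1465  0.0283  0.0131] spin 2.2256
```

View pics/s2.png

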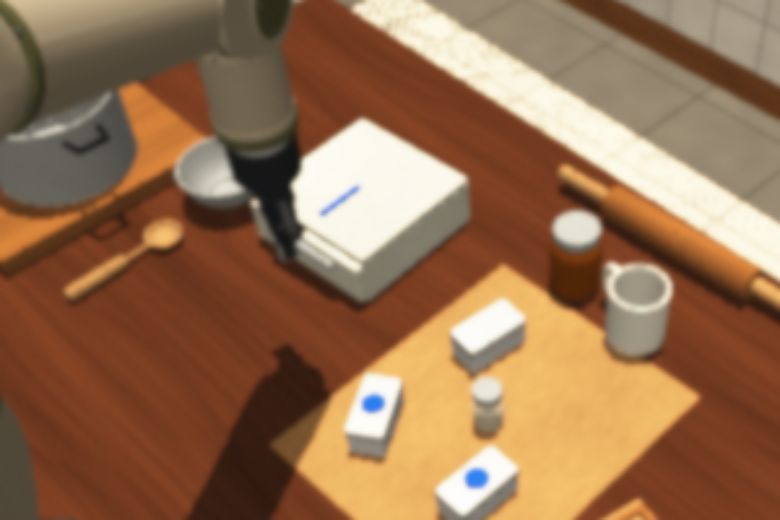

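{"fn": "send_rows", "kwargs": {
  "steps": [
    [[-0.02, 0.003, 0.0], 0.15],
    [[-0.05, 0.009, 0.003], 0.33],
    [[-0.085, 0.016, 0.006], 0.51],
    [[-0.115, 0.022, 0.01], 0.69],
    [[-0.135, 0.026, 0.012], 0.87],
    [[-0.143, 0.028, 0.013], 1.05],
    [[-0.146, 0.028, 0.013], 1.23],
    [[-0.146, 0.028, 0.013], 1.4]
  ],
  "hand": 1.0
}}

```text
clock: 15.55
position: [0.4439, 0.0932, 0.1491]
ee_rot: [0.998, -0.071, 0.001, -0.0]
ft_force: [-0.3, 0.6, 0.1]
grip_width: 1.003
```

```bash
python3 p.py .443 .0865 .15 -0.979
```

```text
t 15.55 pos [0.4439 0.0932 0.1491] psi -0.1412 tilt 0.09 F [-0.3  0.6  0.1] grip 1.003 j [-0.81 -0.    0.51  2.02 -0.    1.12 -0.44]
shift [ 0.0001  0.0068 -0.0009] spin 0.8378
```

{"fn": "send_rows", "kwargs": {
  "steps": [
    [[0, 0.003, 0], 0.15],
    [[0, 0.006, 0], 0.32],
    [[0, 0.0068, 0], 0.49],
    [[0, 0.0068, 0], 0.65],
    [[0, 0.0068, 0], 0.77],
    [[0, 0.0068, 0], 0.83],
    [[0, 0.0068, 0], 0.838],
    [[0, 0.0068, 0], 0.838]
  ]
}}

```text
clock: 16.55
position: [0.4428, 0.0868, 0.149]
ee_rot: [0.884, -0.467, 0.0, -0.0]
ft_force: [-0.0, -0.8, 0.0]
grip_width: 1.0
```

```bash
python3 w.py wa1;python3 p.py .443 .0865 .011 -0.979; python3 - <<'E'
import numpy as np,cv2
from workcell import manip
from h import *
p,d=manip.camera('top'); np.savez('top1.npz',p=p,d=d);info=manip.camera_info('top')
W=world(info,d);Z=W[...,2];dx=W[...,0]-.4851;dy=W[...,1]-.3431;c,s=np.cos(.093),np.sin(.093)
U=np.stack([c*dx+s*dy,-s*dx+c*dy,Z],-1)
m=(abs(U[...,1])<.09)&(U[...,0]>0)&(U[...,0]<.1)
q=U[m]
for a in np.arange(.03,.1,.004):
    z=q[(q[:,0]>=a)&(q[:,0]<a+.004),2]
    print(round(a,3),len(z),np.median(z).round(3))
cv2.imwrite('pics/t1.png',cv2.resize(p[120:290,160:470,::-1],None,fx=2.5,fy=2.5))
E
```

```text
t 16.55 pos [0.4428 0.0868 0.149 ] psi -0.9717 tilt 0.04 F [-0.  -0.8  0. ] grip 1.0 j [-0.8  -0.01  0.51  2.03  0.    1.12 -1.26]
shift [0. 0. 0.] spin -0.9717
blob [447.  35.] [396   0 117  86] z 0.0445 [array([0.6161, 0.0835]), np.float64(78.0362), np.float64(46.2951), np.float64(-0.0855)]
blob [320. 195.] [295 151  52  89] z 0.0448 [array([0.4421, 0.089 ]), np.float64(85.2503), np.float64(46.0694), np.float64(0.588)]
blob [467. 260.] [433 227  70  70] z 0.0446 [array([ 0.4669, -0.0711]), np.float64(64.0533), np.float64(46.5614), np.float64(-0.0002)]
blue [320.6 198.6] 765 [0.4426 0.089  0.0467] [array([0.4697, 0.108 ]), np.float64(95.4883), np.float64(28.6607), np.float64(0.6119)]
blue [459.9 272.8] 593 [ 0.4568 -0.0716  0.0465] [array([0.475 , 0.0242]), np.float64(227.3514), np.float64(28.2664), np.float64(1.381)]
blue [565.1 321.8] 380 [ 0.4716 -0.2482  0.0163] [array([ 0.4954, -0.0661]), np.float64(399.1458), np.float64(27.9899), np.float64(1.4386)]
blue [609.7 373.8] 302 [ 0.4484 -0.3625  0.0163] [array([ 0.4484, -0.3624]), np.float64(28.6921), np.float64(27.8457), np.float64(-1.4088)]
t 16.6 pos [0.4427 0.0867 0.1489] psi -0.9719 tilt 0.03 F [ 0.4 -0.5 -1.2] grip 1.0 j [-0.8  -0.01  0.51  2.03  0.    1.12 -1.26]
shift [ 0.0004 -0.      0.1379] spin 0.0071
0.03 67 -0.001
0.034 66 -0.001
0.038 66 -0.001
0.042 65 -0.001
0.046 113 0.001
0.05 98 0.052
0.054 123 0.053
0.058 77 0.064
0.062 70 0.065
0.066 83 0.065
0.07 75 0.075
0.074 88 0.074
0.078 76 0.075
0.082 71 0.076
0.086 78 0.075
0.09 72 0.075
0.094 75 0.075
0.098 34 0.075
```

View pics/wa1.png

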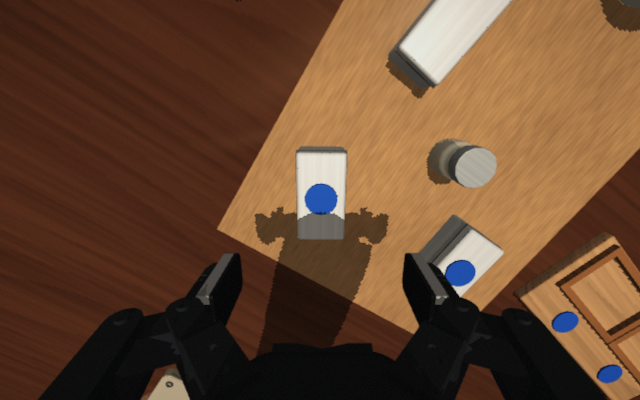

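View pics/t1.png

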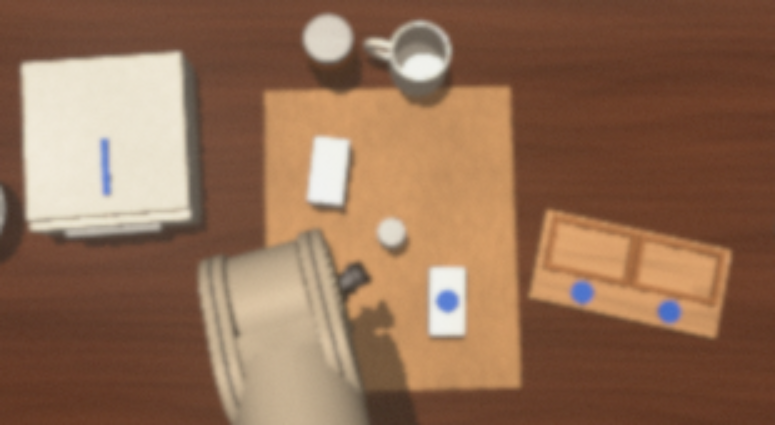

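```bash
python3 p.py .4422 .0888 .011 -0.982
```

```text
t 16.65 pos [0.4427 0.0868 0.1489] psi -0.972 tilt 0.02 F [-0.2  0.5  0.1] grip 0.999 j [-0.8  -0.01  0.51  2.03  0.    1.12 -1.26]
shift [-0.0019 -0.0007  0.1379] spin 0.01
```

{"fn": "send_rows", "kwargs": {
  "steps": [
    [[-0.002, -0.001, 0.03], 0.01],
    [[-0.002, -0.001, 0.07], 0.01],
    [[-0.002, -0.001, 0.1], 0.01],
    [[-0.002, -0.001, 0.122], 0.01],
    [[-0.002, -0.001, 0.133], 0.01],
    [[-0.002, -0.001, 0.138], 0.01],
    [[-0.002, -0.001, 0.138], 0.01],
    [[-0.002, -0.001, 0.138], 0.01]
  ]
}}

```text
clock: 17.65
position: [0.4428, 0.0892, 0.0115]
ee_rot: [0.882, -0.472, 0.0, -0.001]
ft_force: [-0.3, -0.2, 0.8]
grip_width: 1.002
```

{"fn": "send_rows", "kwargs": {
  "steps": [
    [[0, 0, 0], 0],
    [[0, 0, 0], 0],
    [[0, 0, 0], 0],
    [[0, 0, 0], 0],
    [[0, 0, 0], 0],
    [[0, 0, 0], 0],
    [[0, 0, 0], 0],
    [[0, 0, -0.01], 0]
  ],
  "hand": 0.0,
  "force": 40
}}

```text
clock: 18.65
position: [0.4417, 0.0887, 0.0207]
ee_rot: [0.882, -0.472, -0.0, 0.001]
ft_force: [0.3, 0.5, -2.1]
grip_width: 0.532
```

```bash
python3 w.py wa2; python3 p.py .503 -.374 .13 -0.198
```

```text
t 18.65 pos [0.4417 0.0887 0.0207] psi -0.9831 tilt 0.09 F [ 0.3  0.5 -2.1] grip 0.532 j [-0.77  0.21  0.51  2.14 -0.14  0.82 -1.16]
shift [0. 0. 0.] spin -0.9831
blob [560.  22.] [496   0 132  63] z 0.044 [array([0.5819, 0.076 ]), np.float64(44.5026), np.float64(20.4825), np.float64(-1.026)]
blob [581. 205.] [551 176  89  80] z 0.0426 [array([0.5403, 0.009 ]), np.float64(34.7726), np.float64(19.9587), np.float64(0.1404)]
blob [321. 200.] [269 193 106  18] z 0.0451 [array([0.4756, 0.1121]), np.float64(46.8101), np.float64(3.5109), np.float64(-0.9765)]
blob [592. 360.] [537 318 103  82] z 0.0443 [array([ 0.48  , -0.0709]), np.float64(48.3031), np.float64(38.6208), np.float64(1.5707)]
blue [583.9 387.9] 418 [ 0.4658 -0.0729  0.0465] [array([0.4842, 0.0232]), np.float64(228.3891), np.float64(9.819), np.float64(1.3856)]
t 18.7 pos [0.4426 0.0889 0.0221] psi -0.9833 tilt 0.02 F [ 1.6  0.2 -1. ] grip 0.528 j [-0.77  0.21  0.51  2.14 -0.14  0.82 -1.16]
shift [ 0.4188  0.2062 -0.1079] spin -0.7853
```

View pics/wa2.png

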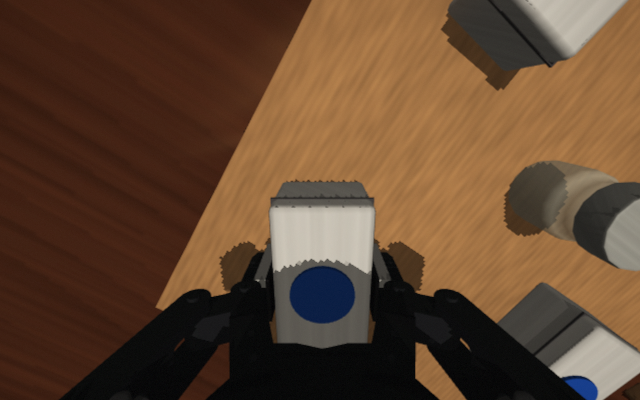

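{"fn": "send_rows", "kwargs": {
  "steps": [
    [[0, 0, -0.025], 0],
    [[0.005, 0.003, -0.06], 0],
    [[0.03, 0.015, -0.09], -0.1],
    [[0.07, 0.035, -0.103], -0.2],
    [[0.115, 0.057, -0.108], -0.32],
    [[0.16, 0.079, -0.108], -0.45],
    [[0.205, 0.101, -0.108], -0.6],
    [[0.25, 0.123, -0.108], -0.7]
  ]
}}

```text
clock: 19.7
position: [0.4787, -0.1883, 0.1292]
ee_rot: [0.99, -0.139, 0.0, -0.0]
ft_force: [1.1, 0.3, -2.7]
grip_width: 0.537
```

```bash
python3 p.py .503 -.374 .13 -0.198
```

```text
t 19.7 pos [ 0.4787 -0.1883  0.1292] psi -0.2779 tilt 0.06 F [ 1.1  0.3 -2.7] grip 0.537 j [-0.39  0.21  0.76  1.91 -0.16  1.09  0.15]
shift [ 0.0743  0.1719 -0.0009] spin -0.0799
```

{"fn": "send_rows", "kwargs": {
  "steps": [
    [[0.02, 0.045, 0], -0.02],
    [[0.038, 0.088, 0], -0.05],
    [[0.053, 0.123, 0], -0.07],
    [[0.065, 0.15, 0], -0.08],
    [[0.072, 0.166, 0], -0.08],
    [[0.074, 0.172, 0], -0.08],
    [[0.074, 0.172, 0], -0.08],
    [[0.074, 0.172, 0], -0.08]
  ]
}}

```text
clock: 20.7
position: [0.502, -0.3719, 0.1288]
ee_rot: [0.995, -0.101, 0.0, -0.0]
ft_force: [0.1, 0.7, -2.4]
grip_width: 0.535
```

```bash
python3 w.py wa3 .0165 .026; cat > rk.py <<'E'
import sys
from workcell import manip
from h import *
f=np.load(sys.argv[1]+'.npz'); info=manip.camera_info('wrist'); d=f['d'];W=world(info,d,f['T'])
y=float(sys.argv[2]) if len(sys.argv)>2 else -.199
c,s=np.cos(y),np.sin(y); ox,oy=.5145,-.319
dx=W[...,0]-ox;dy=W[...,1]-oy
U=np.stack([c*dx+s*dy,-s*dx+c*dy,W[...,2]],-1);X,Y,Z=U[...,0],U[...,1],U[...,2]
p=f['p'].astype(int)
blue=(p[...,2]>p[...,0]+40)&(p[...,2]>60)&(d>.03)
k,l,st,cc=cv2.connectedComponentsWithStats((blue&(Z<.03)).astype(np.uint8))
for i in range(1,k):
    if st[i,4]>100: q=U[l==i]; print('mark',st[i],q[:,:2].mean(0).round(4),np.ptp(q[:,:2],axis=0).round(3))
plate=(Z>.010)&(Z<.018)&(abs(X)<.1)&(abs(Y)<.15)
q=U[plate];print('plate x',q[:,0].min().round(4),q[:,0].max().round(4),'y',q[:,1].min().round(4),q[:,1].max().round(4))
rim=(Z>.0178)&(Z<.025)&(abs(X)<.05)&(abs(Y)<.13)
r=U[rim];print('rim x',np.percentile(r[:,0],[0,.5,99.5,100]).round(4),'y',np.percentile(r[:,1],[0,.5,99.5,100]).round(4))
for a in np.arange(-.12,.12,.01):
    r=U[rim&(Y>a)&(Y<a+.01)]
    if len(r)>5: 
        h,e=np.histogram(r[:,0],np.arange(-.046,.048,.002)); print(round(a,3),''.join('#' if v>1 else '.' for v in h))
for a in np.arange(-.04,.045,.01):
    r=U[rim&(X>a)&(X<a+.01)]
    if len(r)>5: 
        h,e=np.histogram(r[:,1],np.arange(-.13,.132,.004)); print('x',round(a,3),''.join('#' if v>1 else '.' for v in h))
def edges(v): return v.min().round(4),v.max().round(4)
for lab,m in (('x-rim',rim&(X<0)),('x+rim',rim&(X>0))):
    for sgn in (-1,1):
        mm=m&(sgn*Y>.025)&(sgn*Y<.09)&(abs(X)>.022)
        if mm.sum()>20: print(lab,sgn,mm.sum(),edges(X[mm]))
for sgn in (-1,1):
    mm=rim&(sgn*Y>.1)&(abs(X)<.02)
    if mm.sum()>20: print('y end',sgn,edges(Y[mm]))
mm=rim&(abs(Y)<.02)&(abs(X)<.02)
if mm.sum()>20: print('mid',edges(Y[mm]))
M=R.from_quat(f['q']).as_matrix(); tool=(W-f['pos'])@M
t=tool[blue&(d<.25)]; 
if len(t): print('tag tool x',t[:,0].min().round(4),t[:,0].max().round(4),'y',t[:,1].min().round(4),t[:,1].max().round(4),'z',np.median(t[:,2]).round(4))
lm=(abs(tool[...,2]+.033)<.004)&(d>.03)&(abs(tool[...,0])<.02)&(tool[...,1]<-.02)&(tool[...,1]>-.06)
if lm.sum(): print('lid y min',np.percentile(tool[lm][:,1],[0,.5,2]).round(4),np.median(tool[lm][:,2]).round(4))
M2=f['pos']-[ox,oy,0]; print('tcp in rack',(c*M2[0]+s*M2[1]).round(4),(-s*M2[0]+c*M2[1]).round(4))
E
python3 rk.py wa3
```

```text
t 20.7 pos [ 0.502  -0.3719  0.1288] psi -0.2018 tilt 0.05 F [ 0.1  0.7 -2.4] grip 0.535 j [-0.01  0.49  0.76  1.62 -0.36  1.17  0.63]
shift [0. 0. 0.] spin -0.2018
blob [323.  78.] [275   0  95 138] z 0.0217 [array([ 0.5248, -0.2663]), np.float64(103.8273), np.float64(74.2496), np.float64(1.385)]
blob [255.  66.] [237  46  36  40] z 0.0171 [array([ 0.4705, -0.2496]), np.float64(29.4123), np.float64(28.7962), np.float64(1.3594)]
blob [323. 153.] [281 139  83  44] z 0.0216 [array([ 0.5091, -0.3374]), np.float64(73.4477), np.float64(38.9572), np.float64(-0.2028)]
blue [255.3  65.4] 1088 [ 0.4712 -0.2492  0.0168] [array([ 0.4709, -0.2496]), np.float64(29.1156), np.float64(28.9057), np.float64(-1.5459)]
blue [261.9 196.9] 558 [ 0.4458 -0.3598  0.0167] [array([ 0.4733, -0.3281]), np.float64(114.3936), np.float64(22.5642), np.float64(0.867)]
blue [321.7 294.9] 2749 [ 0.5024 -0.3718  0.164 ] [array([ 0.5145, -0.3417]), np.float64(95.9836), np.float64(29.3013), np.float64(1.1882)]
mark [ 238   46   36   40 1108] [-0.0564  0.0597] [0.029 0.03 ]
mark [249 184  29  30 564] [-0.0589 -0.0546] [0.
[... 1183 characters left out ...]
.....................
x 0.0 ..............................#####..............................
x 0.01 ..............................#####..............................
x 0.02 .......................####################################......
x 0.03 ......................#####################################......
x-rim -1 134 (np.float64(-0.0477), np.float64(-0.0288))
x-rim 1 929 (np.float64(-0.0493), np.float64(-0.0286))
x+rim -1 134 (np.float64(0.0269), np.float64(0.0351))
x+rim 1 916 (np.float64(0.027), np.float64(0.0353))
mid (np.float64(-0.0077), np.float64(0.0098))
tag tool x -0.0696 0.0152 y -0.1285 0.0157 z -0.0349
lid y min [-0.0428 -0.0426 -0.0423] -0.0331
tcp in rack -0.0018 -0.0543
```

View pics/wa3.png

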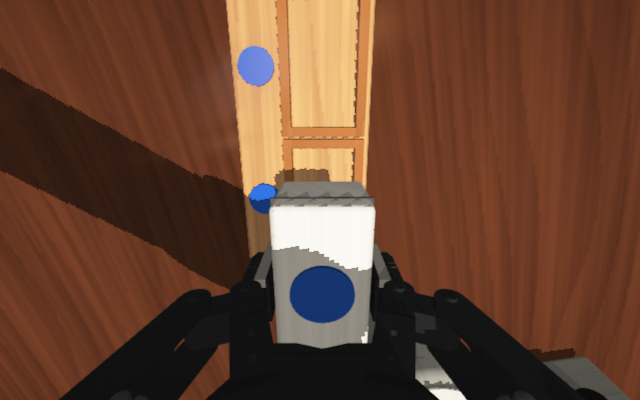

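{"fn": "send_rows", "kwargs": {
  "steps": [
    [[0.0005, 0.0027, 0.01], 0],
    [[0.0005, 0.0027, 0.03], 0],
    [[0.0005, 0.0027, 0.055], 0],
    [[0.0005, 0.0027, 0.072], 0],
    [[0.0005, 0.0027, 0.079], 0],
    [[0.0005, 0.0027, 0.081], 0],
    [[0.0005, 0.0027, 0.081], 0],
    [[0.0005, 0.0027, 0.081], 0]
  ]
}}

```text
clock: 21.75
position: [0.502, -0.3761, 0.0485]
ee_rot: [0.995, -0.101, 0.001, 0.0]
ft_force: [0.6, 0.7, -2.0]
grip_width: 0.531
```

```bash
python3 w.py wa4 .0165 .026|head -1;python3 rk.py wa4 | grep -v '#'
```

```text
t 21.75 pos [ 0.502  -0.3761  0.0485] psi -0.203 tilt 0.07 F [ 0.6  0.7 -2. ] grip 0.531 j [ 0.04  0.59  0.7   1.68 -0.43  1.04  0.68]
mark [ 193    7   55   61 2614] [-0.0562  0.0597] [0.03 0.03]
mark [ 219  209   43   41 1370] [-0.0562 -0.0559] [0.029 0.03 ]
plate x -0.0777 0.0406 y -0.1103 0.0784
rim x [-0.0497 -0.0446  0.0353  0.0356] y [-0.068  -0.0568  0.0752  0.0764]
x-rim -1 222 (np.float64(-0.0488), np.float64(-0.0287))
x-rim 1 1706 (np.float64(-0.0497), np.float64(-0.0282))
x+rim -1 260 (np.float64(0.0272), np.float64(0.0353))
x+rim 1 1641 (np.float64(0.0272), np.float64(0.0356))
mid (np.float64(-0.008), np.float64(0.0102))
tag tool x -0.0709 0.0153 y -0.1333 0.0161 z 0.031
lid y min [-0.0428 -0.0426 -0.0424] -0.0331
tcp in rack -0.001 -0.0585
```

View pics/wa4.png

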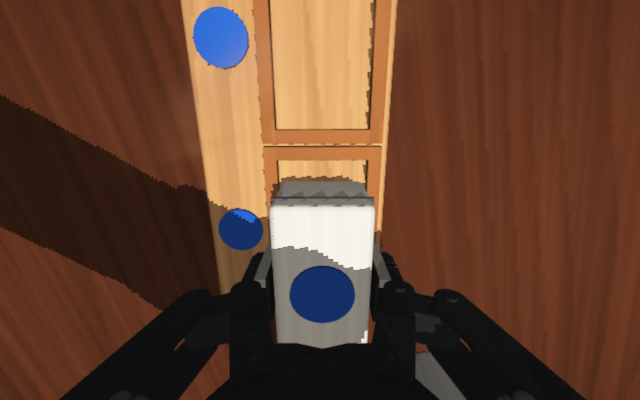

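{"fn": "send_rows", "kwargs": {
  "steps": [
    [[0, -0.0015, 0.001], 0],
    [[0, -0.0015, 0.006], 0],
    [[0, -0.0015, 0.011], 0],
    [[0, -0.0015, 0.016], 0],
    [[0, -0.0015, 0.02], 0],
    [[0, -0.0015, 0.022], 0],
    [[0, -0.0015, 0.0228], 0],
    [[0, -0.0015, 0.0228], 0]
  ]
}}

```text
clock: 22.8
position: [0.5019, -0.3745, 0.0254]
ee_rot: [0.995, -0.101, 0.0, -0.0]
ft_force: [-2.3, 1.5, 3.4]
grip_width: 0.537
```

```bash
python3 p.py .4551 -.0715 .15 -1.5708;  python3 w.py wa5 .0165 .026|head -1;python3 rk.py wa5 | grep -v '#'|tail -4
```

```text
t 22.8 pos [ 0.5019 -0.3745  0.0254] psi -0.2031 tilt 0.01 F [-2.3  1.5  3.4] grip 0.537 j [ 0.05  0.62  0.69  1.69 -0.45  1.    0.69]
shift [-0.1069 -0.2873 -0.1246] spin 1.3677
t 22.8 pos [ 0.5019 -0.3745  0.0254] psi -0.2031 tilt 0.01 F [-2.3  1.5  3.4] grip 0.537 j [ 0.05  0.62  0.69  1.69 -0.45  1.    0.69]
mid (np.float64(-0.0153), np.float64(0.0103))
tag tool x -0.0704 0.0153 y -0.129 0.0157 z 0.0082
lid y min [-0.0429 -0.0426 -0.0424] -0.0331
tcp in rack -0.0014 -0.0569
```

{"fn": "send_rows", "kwargs": {
  "steps": [
    [[0, 0, 0], 0],
    [[0, 0, 0], 0],
    [[0, 0, 0], 0],
    [[0, 0, 0], 0],
    [[0, 0, -0.005], 0],
    [[0, 0, -0.03], 0],
    [[0, 0, -0.07], 0],
    [[0, 0, -0.1], 0]
  ],
  "hand": 1.0
}}

```text
clock: 23.85
position: [0.502, -0.3748, 0.127]
ee_rot: [0.995, -0.101, 0.001, 0.0]
ft_force: [0.4, 0.1, -0.3]
grip_width: 1.003
```

```bash
python3 w.py wa6 .051 .066;python3 rk.py wa6 | grep -v '#';python3 p.py .4551 -.0715 .15 -1.5708
```

```text
t 23.85 pos [ 0.502  -0.3748  0.127 ] psi -0.2033 tilt 0.07 F [ 0.4  0.1 -0.3] grip 1.003 j [-0.    0.5   0.76  1.62 -0.36  1.17  0.64]
shift [0. 0. 0.] spin -0.2033
blob [321. 208.] [292 159  59 100] z 0.0587 [array([ 0.5017, -0.3742]), np.float64(84.9644), np.float64(46.1494), np.float64(1.3686)]
blob [394. 339.] [373 326  46  29] z 0.0577 [array([ 0.5438, -0.5169]), np.float64(50.7588), np.float64(8.9431), np.float64(0.3962)]
blue [253.3  61.1] 1127 [ 0.4711 -0.2493  0.0169] [array([ 0.4924, -0.262 ]), np.float64(78.6969), np.float64(29.0952), np.float64(-0.5318)]
blue [263. 196.] 722 [ 0.4481 -0.3626  0.0167] [array([ 0.4732, -0.33  ]), np.float64(112.1376), np.float64(28.7773), np.float64(0.9117)]
blue [321.5 213.5] 1011 [ 0.5022 -0.3743  0.0606] [array([ 0.5087, -0.3416]), np.float64(96.5147), np.float64(28.2348), np.float64(1.3738)]
mark [ 235   42   37   40 1135] [-0.0564  0.0597] [0.03  0.029]
mark [248 181  31  31 739] [-0.0565 -0.0561] [0.029 0.03 ]
plate x -0.0784 0.0403 y -0.1226 0.1037
rim x [-0.05   -0.042   0.0351  0.0355] y [-0.1141 -0.1119  0.1001  0.1016]
x-rim -1 604 (np.float64(-0.0486), np.float64(-0.0288))
x-rim 1 963 (np.float64(-0.05), np.float64(-0.0285))
x+rim -1 599 (np.float64(0.0269), np.float64(0.0351))
x+rim 1 942 (np.float64(0.027), np.float64(0.0355))
mid (np.float64(-0.0151), np.float64(0.0102))
tag tool x -0.071 0.0149 y -0.1309 0.0151 z 0.1089
tcp in rack -0.0012 -0.0571
t 23.9 pos [ 0.5033 -0.376   0.1308] psi -0.2035 tilt 0.34 F [ 1.6 -0.9  3. ] grip 1.002 j [-0.    0.49  0.76  1.61 -0.36  1.17  0.63]
shift [-0.1086 -0.2885 -0.0203] spin 1.3673
```

View pics/wa6.png

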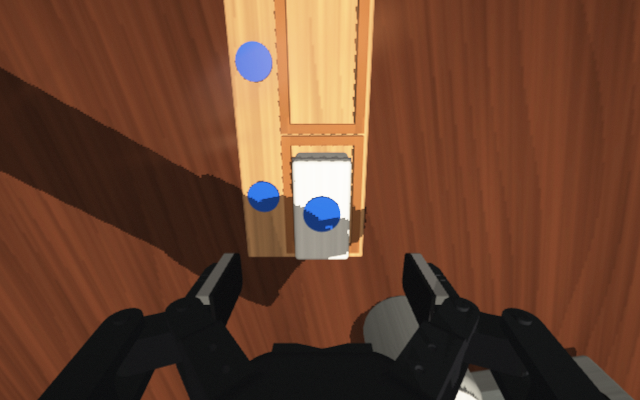

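{"fn": "send_rows", "kwargs": {
  "steps": [
    [[-0.012, -0.03, -0.01], 0.15],
    [[-0.028, -0.074, -0.02], 0.33],
    [[-0.045, -0.12, -0.022], 0.51],
    [[-0.062, -0.166, -0.022], 0.69],
    [[-0.079, -0.212, -0.022], 0.87],
    [[-0.095, -0.253, -0.022], 1.05],
    [[-0.103, -0.278, -0.022], 1.22],
    [[-0.107, -0.2875, -0.022], 1.36]
  ]
}}

```text
clock: 24.9
position: [0.4549, -0.0691, 0.1472]
ee_rot: [0.725, -0.688, -0.0, -0.001]
ft_force: [-0.0, -0.0, 0.0]
grip_width: 1.001
```

```bash
sleep 0; python3 w.py wb1;python3 p.py .4555 -.0715 .011 -1.5708
```

```text
t 24.9 pos [ 0.4549 -0.0691  0.1472] psi -1.5181 tilt 0.09 F [-0. -0.  0.] grip 1.001 j [-0.89  0.    0.96  2.03 -0.01  1.11 -1.44]
shift [0. 0. 0.] spin -1.5181
blob [135.  20.] [100   0  68  45] z 0.0446 [array([0.5931, 0.0851]), np.float64(47.0749), np.float64(31.1457), np.float64(1.4895)]
blob [625. 157.] [605 129  35  54] z 0.0433 [array([ 0.5094, -0.3328]), np.float64(45.7921), np.float64(10.0292), np.float64(-0.0752)]
blob [326. 194.] [301 149  54  91] z 0.0449 [array([ 0.4562, -0.0718]), np.float64(86.0659), np.float64(46.163), np.float64(0.0007)]
blue [502.2 184.5] 644 [ 0.4709 -0.2488  0.0166] [array([ 0.5054, -0.1658]), np.float64(211.2983), np.float64(28.7054), np.float64(1.1756)]
blue [326.2 197.6] 756 [ 0.4571 -0.0714  0.0468] [array([ 0.4892, -0.071 ]), np.float64(94.9508), np.float64(28.4194), np.float64(0.0321)]
blue [604.2 211.9] 578 [ 0.4474 -0.3622  0.0165] [array([ 0.4831, -0.2192]), np.float64(326.4897), np.float64(27.7409), np.float64(1.3239)]
t 24.95 pos [ 0.4547 -0.068   0.1471] psi -1.5305 tilt 0.1 F [-0.2  0.9 -0.3] grip 0.999 j [-0.89  0.    0.96  2.03 -0.01  1.11 -1.46]
shift [ 0.0038 -0.0006  0.1361] spin 0.0403
```

View pics/wb1.png

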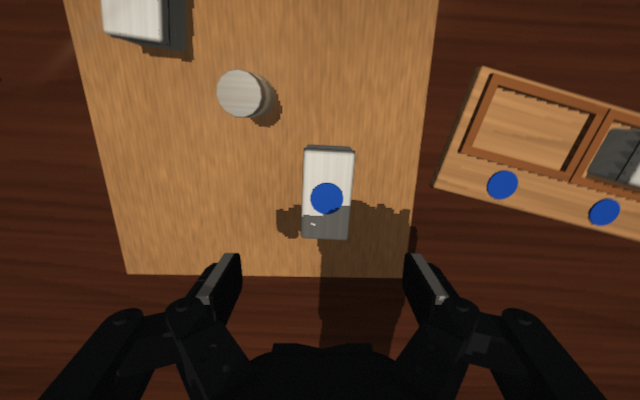

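{"fn": "send_rows", "kwargs": {
  "steps": [
    [[0, 0, 0.01], 0],
    [[0, 0, 0.03], 0],
    [[0, 0, 0.045], 0],
    [[0, 0, 0.05], 0],
    [[0, 0, 0.05], 0],
    [[0, 0, 0.05], 0],
    [[0, 0, 0.05], 0],
    [[0, 0, 0.05], 0]
  ]
}}

```text
clock: 25.95
position: [0.4552, -0.0711, 0.0973]
ee_rot: [0.727, -0.687, 0.0, -0.0]
ft_force: [-0.1, 0.2, 0.3]
grip_width: 1.004
```

```bash
python3 w.py wb2 | head -6;python3 p.py .4562 -.0717 .011 -1.5708
```

```text
t 25.95 pos [ 0.4552 -0.0711  0.0973] psi -1.5146 tilt 0.04 F [-0.1  0.2  0.3] grip 1.004 j [-0.85  0.12  0.97  2.08 -0.12  1.   -1.33]
shift [0. 0. 0.] spin -1.5146
blob [84. 11.] [37  0 87 29] z 0.0443 [array([0.5817, 0.0848]), np.float64(47.7533), np.float64(15.273), np.float64(-1.4625)]
blob [325. 213.] [293 159  67 110] z 0.0448 [array([ 0.4564, -0.0719]), np.float64(85.8199), np.float64(46.0747), np.float64(0.0004)]
blue [535.9 200.3] 913 [ 0.4716 -0.249   0.0165] [array([ 0.4948, -0.1631]), np.float64(209.851), np.float64(29.2745), np.float64(1.3016)]
blue [322.  213.8] 734 [ 0.4612 -0.0692  0.0467] [array([ 0.4909, -0.0748]), np.float64(89.3387), np.float64(27.4772), np.float64(-0.1063)]
t 26.0 pos [ 0.4552 -0.0711  0.0973] psi -1.5146 tilt 0.03 F [ 0.1 -0.1 -0.1] grip 0.997 j [-0.85  0.12  0.97  2.08 -0.12  1.   -1.33]
shift [ 0.0007 -0.001   0.0863] spin 0.0562
```

{"fn": "send_rows", "kwargs": {
  "steps": [
    [[0.0007, -0.001, 0.01], 0.03],
    [[0.0007, -0.001, 0.03], 0.056],
    [[0.0007, -0.001, 0.055], 0.056],
    [[0.0007, -0.001, 0.075], 0.056],
    [[0.0007, -0.001, 0.084], 0.056],
    [[0.0007, -0.001, 0.086], 0.056],
    [[0.0007, -0.001, 0.086], 0.056],
    [[0.0007, -0.001, 0.086], 0.056]
  ]
}}

```text
clock: 27.0
position: [0.4566, -0.0717, 0.0116]
ee_rot: [-0.707, 0.707, -0.0, 0.001]
ft_force: [0.6, -0.0, -0.5]
grip_width: 1.001
```

{"fn": "send_rows", "kwargs": {
  "steps": [
    [[0, 0, 0], 0],
    [[0, 0, 0], 0],
    [[0, 0, 0], 0],
    [[0, 0, 0], 0],
    [[0, 0, 0], 0],
    [[0, 0, 0], 0],
    [[0, 0, 0], 0],
    [[0, 0, -0.01], 0]
  ],
  "hand": 0.0,
  "force": 40
}}

```text
clock: 28.0
position: [0.4554, -0.0719, 0.021]
ee_rot: [-0.707, 0.707, 0.0, -0.001]
ft_force: [0.1, 0.2, -1.5]
grip_width: 0.533
```

```bash
python3 w.py wb3 |head -1; python3 p.py .5249 -.261 .13 -0.2
```

```text
t 28.0 pos [ 0.4554 -0.0719  0.021 ] psi -1.571 tilt 0.09 F [ 0.1  0.2 -1.5] grip 0.533 j [-0.75  0.31  0.9   2.13 -0.33  0.84 -1.22]
t 28.05 pos [ 0.4563 -0.0721  0.0223] psi -1.5714 tilt 0.02 F [ 0.5 -0.9 -0.1] grip 0.528 j [-0.75  0.31  0.9   2.13 -0.33  0.84 -1.22]
shift [ 0.1888 -0.0688 -0.1077] spin -1.3714
```

View pics/wb3.png

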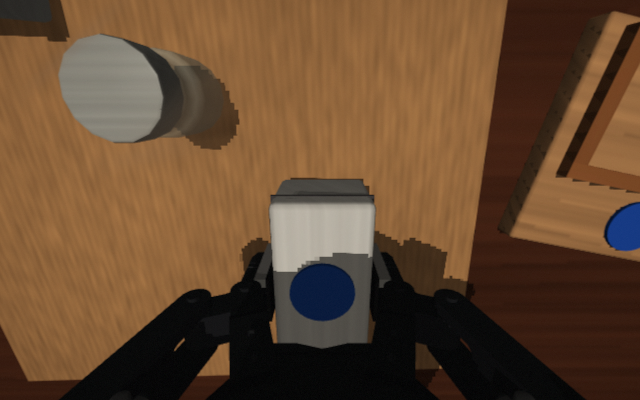

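{"fn": "send_rows", "kwargs": {
  "steps": [
    [[0, 0, -0.025], 0],
    [[0.003, -0.001, -0.06], -0.05],
    [[0.018, -0.006, -0.09], -0.2],
    [[0.04, -0.014, -0.104], -0.36],
    [[0.065, -0.023, -0.108], -0.52],
    [[0.09, -0.032, -0.108], -0.68],
    [[0.115, -0.042, -0.108], -0.84],
    [[0.14, -0.051, -0.108], -1.0]
  ]
}}

```text
clock: 29.05
position: [0.5072, -0.2125, 0.1291]
ee_rot: [0.96, -0.279, -0.0, -0.0]
ft_force: [0.5, -0.3, -2.2]
grip_width: 0.531
```

```bash
python3 p.py .5255 -.2611 .13 -0.2
```

```text
t 29.05 pos [ 0.5072 -0.2125  0.1291] psi -0.5654 tilt 0.01 F [ 0.5 -0.3 -2.2] grip 0.531 j [-0.41  0.33  0.86  1.82 -0.28  1.11 -0.02]
shift [ 0.0414  0.0312 -0.0009] spin -0.3654
```

{"fn": "send_rows", "kwargs": {
  "steps": [
    [[0.012, 0.009, 0], -0.1],
    [[0.024, 0.018, 0], -0.2],
    [[0.034, 0.026, 0], -0.29],
    [[0.04, 0.03, 0], -0.345],
    [[0.0414, 0.0312, 0], -0.365],
    [[0.0414, 0.0312, 0], -0.365],
    [[0.0414, 0.0312, 0], -0.365],
    [[0.0414, 0.0312, 0], -0.365]
  ]
}}

```text
clock: 30.05
position: [0.5251, -0.2601, 0.1291]
ee_rot: [0.995, -0.103, -0.0, -0.0]
ft_force: [0.1, 0.4, -2.1]
grip_width: 0.532
```

```bash
python3 w.py wb4 .0165 .026|head -1;python3 rk.py wb4 -.2| grep -v '#';python3 p.py .5255 -.2611 .0485 -0.2
```

```text
t 30.05 pos [ 0.5251 -0.2601  0.1291] psi -0.2058 tilt 0.01 F [ 0.1  0.4 -2.1] grip 0.532 j [-0.24  0.4   0.78  1.73 -0.31  1.14  0.42]
mark [249 182  28  30 567] [-0.0588  0.0613] [0.027 0.03 ]
plate x -0.0781 0.0402 y -0.1213 0.1252
rim x [-0.0463 -0.0366  0.035   0.0354] y [0.0659 0.0779 0.1162 0.1163]
x-rim 1 122 (np.float64(-0.0463), np.float64(-0.0287))
x+rim 1 120 (np.float64(0.0272), np.float64(0.0349))
y end 1 (np.float64(0.1081), np.float64(0.1163))
tag tool x -0.0231 0.0152 y -0.044 0.0143 z -0.0351
lid y min [-0.0442 -0.0438 -0.0436] -0.033
tcp in rack -0.0014 0.0598
t 30.1 pos [ 0.5251 -0.2602  0.129 ] psi -0.2058 tilt 0.01 F [-0.2 -0.2 -2.3] grip 0.535 j [-0.24  0.4   0.78  1.73 -0.31  1.14  0.42]
shift [0.0006 0.0008 0.0805] spin -0.0058
```

View pics/wb4.png

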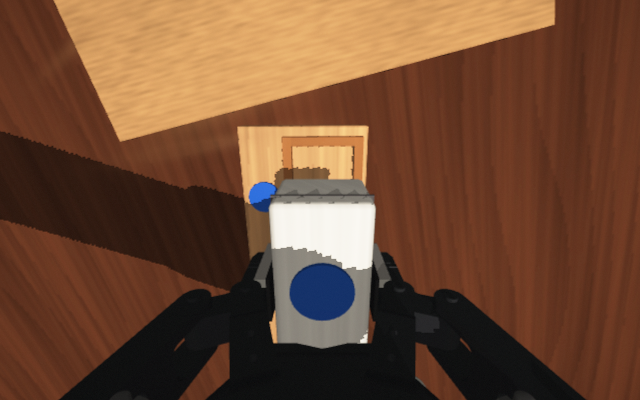

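{"fn": "send_rows", "kwargs": {
  "steps": [
    [[0.0003, 0.0015, 0.01], -0.005],
    [[0.0003, 0.0015, 0.03], -0.005],
    [[0.0003, 0.0015, 0.055], -0.005],
    [[0.0003, 0.0015, 0.072], -0.005],
    [[0.0003, 0.0015, 0.079], -0.005],
    [[0.0003, 0.0015, 0.081], -0.005],
    [[0.0003, 0.0015, 0.081], -0.005],
    [[0.0003, 0.0015, 0.081], -0.005]
  ]
}}

```text
clock: 31.1
position: [0.5254, -0.2621, 0.0487]
ee_rot: [0.995, -0.1, 0.001, 0.0]
ft_force: [0.5, -0.8, -2.1]
grip_width: 0.535
```

```bash
python3 w.py wb5 .0165 .026|head -1;python3 rk.py wb5 -.2| grep -v '#'
```

```text
t 31.1 pos [ 0.5254 -0.2621  0.0487] psi -0.2008 tilt 0.06 F [ 0.5 -0.8 -2.1] grip 0.535 j [-0.19  0.51  0.72  1.79 -0.39  1.    0.49]
mark [ 218  210   44   40 1368] [-0.0561  0.0601] [0.029 0.03 ]
plate x -0.0778 0.0406 y -0.0533 0.1253
rim x [-0.0498 -0.0368  0.0353  0.0355] y [-0.0333 -0.0302  0.1163  0.1164]
x-rim 1 197 (np.float64(-0.0498), np.float64(-0.0291))
x+rim 1 182 (np.float64(0.0282), np.float64(0.0354))
y end 1 (np.float64(0.1084), np.float64(0.1164))
tag tool x -0.0706 0.0154 y -0.0164 0.0144 z -0.0347
lid y min [-0.0443 -0.0438 -0.0436] -0.033
tcp in rack -0.0006 0.0579
```

View pics/wb5.png

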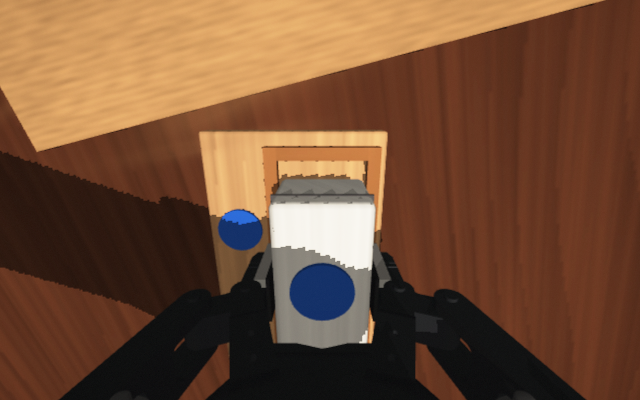

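Aligned over the nest; lowering by 23 mm.

{"fn": "send_rows", "kwargs": {
  "steps": [
    [[0, 0, 0.001], 0],
    [[0, 0, 0.006], 0],
    [[0, 0, 0.011], 0],
    [[0, 0, 0.016], 0],
    [[0, 0, 0.02], 0],
    [[0, 0, 0.022], 0],
    [[0, 0, 0.023], 0],
    [[0, 0, 0.023], 0]
  ]
}}

```text
clock: 32.15
position: [0.525, -0.262, 0.0255]
ee_rot: [0.995, -0.1, -0.0, -0.0]
ft_force: [-3.8, 1.9, 4.9]
grip_width: 0.533
```

```bash
python3 w.py wb6 .0165 .026|head -1;python3 rk.py wb6 -.2| grep -v '#'|tail -3
```

```text
t 32.15 pos [ 0.525  -0.262   0.0255] psi -0.201 tilt 0.03 F [-3.8  1.9  4.9] grip 0.533 j [-0.17  0.54  0.7   1.8  -0.42  0.96  0.5 ]
tag tool x -0.0702 0.0154 y -0.0166 0.0143 z -0.0346
lid y min [-0.0443 -0.0439 -0.0436] -0.033
tcp in rack -0.0011 0.058
```

{"fn": "send_rows", "kwargs": {
  "steps": [
    [[0, 0, 0], 0],
    [[0, 0, 0], 0],
    [[0, 0, 0], 0],
    [[0, 0, 0], 0],
    [[0, 0, -0.005], 0],
    [[0, 0, -0.03], 0],
    [[0, 0, -0.07], 0],
    [[0, 0, -0.1], 0]
  ],
  "hand": 1.0
}}

```text
clock: 33.2
position: [0.5252, -0.2624, 0.127]
ee_rot: [0.995, -0.1, 0.001, 0.0]
ft_force: [0.6, -0.1, 0.1]
grip_width: 1.001
```

```bash
python3 w.py wb7 .051 .066;python3 rk.py wb7 -.2| grep -v '#'|tail -8;python3 p.py .4 .0 .25 -0.2
```

```text
t 33.2 pos [ 0.5252 -0.2624  0.127 ] psi -0.2012 tilt 0.07 F [ 0.6 -0.1  0.1] grip 1.001 j [-0.24  0.41  0.78  1.73 -0.31  1.13  0.43]
shift [0. 0. 0.] spin -0.2012
blob [321. 207.] [292 157  59 101] z 0.0587 [array([ 0.5251, -0.2607]), np.float64(85.1081), np.float64(46.0226), np.float64(1.3699)]
blob [321. 315.] [296 284  51  65] z 0.0586 [array([ 0.5035, -0.3656]), np.float64(68.4076), np.float64(45.9536), np.float64(1.367)]
blue [262.6 194.8] 722 [ 0.4711 -0.2491  0.0167] [array([ 0.5047, -0.2257]), np.float64(111.1227), np.float64(28.6536), np.float64(0.6117)]
blue [321.4 212.1] 1010 [ 0.5256 -0.2606  0.0606] [array([ 0.5319, -0.2286]), np.float64(95.2011), np.float64(27.9969), np.float64(1.3762)]
blue [269.8 298. ] 446 [ 0.448  -0.3631  0.0166] [array([ 0.4477, -0.363 ]), np.float64(27.4181), np.float64(26.9906), np.float64(1.3026)]
blue [321.2 329.1] 673 [ 0.5021 -0.3746  0.0606] [array([ 0.5136, -0.2854]), np.float64(212.2094), np.float64(29.6071), np.float64(1.4417)]
x-rim -1 413 (np.float64(-0.0479), np.float64(-0.0287))
x-rim 1 609 (np.float64(-0.0499), np.float64(-0.0287))
x+rim -1 408 (np.float64(0.027), np.float64(0.0352))
x+rim 1 593 (np.float64(0.0271), np.float64(0.0352))
y end 1 (np.float64(0.1013), np.float64(0.1164))
mid (np.float64(-0.0158), np.float64(-0.0041))
tag tool x -0.0149 0.0148 y -0.016 0.0133 z 0.0663
tcp in rack -0.0007 0.0577
t 33.25 pos [ 0.5267 -0.2633  0.1305] psi -0.2015 tilt 0.32 F [ 2.2 -1.   2.8] grip 0.997 j [-0.24  0.4   0.78  1.72 -0.31  1.14  0.43]
shift [-0.1762 -0.2326 -0.1206] spin -0.0015
```

View pics/wb7.png

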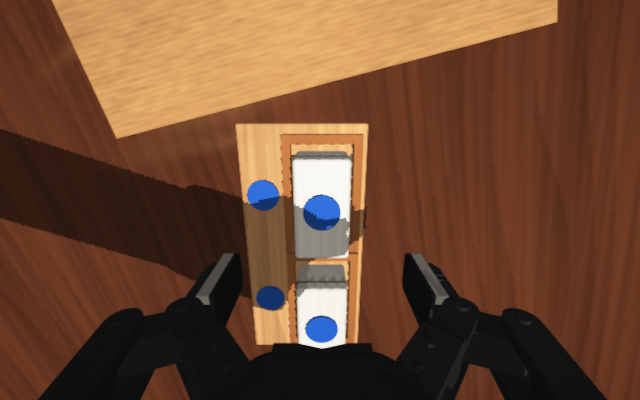

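{"fn": "send_rows", "kwargs": {
  "steps": [
    [[0, 0, -0.03], 0],
    [[0, 0, -0.07], 0],
    [[-0.03, -0.01, -0.1], 0],
    [[-0.06, -0.02, -0.12], 0],
    [[-0.09, -0.03, -0.12], 0],
    [[-0.1, -0.03, -0.12], 0],
    [[-0.1, -0.03, -0.12], 0],
    [[-0.1, -0.03, -0.12], 0]
  ]
}}

```text
clock: 34.25
position: [0.4336, -0.2131, 0.245]
ee_rot: [0.995, -0.1, -0.0, 0.0]
ft_force: [0.9, 0.1, -0.2]
grip_width: 0.997
```

```bash
python3 - <<'E'
from workcell import manip
from h import *
for n in ('top','side'):
    p,d=manip.camera(n); info=manip.camera_info(n); W=world(info,d); f=np.load(n+'0.npz'); W0=world(info,f['d'])
    r=(slice(120,290),slice(160,470)) if n=='top' else (slice(60,350),slice(130,440))
    cv2.imwrite(f'pics/{n}_end.png',cv2.resize(p[r][:,:,::-1],None,fx=2,fy=2))
    def rc(W,lo,hi,x0,x1,y0,y1):
        X,Y,Z=W[...,0],W[...,1],W[...,2]
        m=(Z>lo)&(Z<hi)&(X>x0)&(X<x1)&(Y>y0)&(Y<y1); q=W[m]; return m.sum(),[np.round(v,4) for v in rect(q[:,:2])] if len(q)>5 else None
    print(n,'tin_d',rc(W0,.036,.056,.55,.69,.02,.14),rc(W,.036,.056,.55,.69,.02,.14))
    print(n,'rack tins',rc(W,.05,.068,.45,.6,-.315,-.2),rc(W,.05,.068,.43,.58,-.45,-.322))
    print(n,'panel',rc(W,.058,.0705,.45,.57,.22,.46),'roof',rc(W,.0715,.086,.45,.8,.2,.48))
    dd=abs(p.astype(int)-f['p']).sum(-1)>90; print(n,'changed px',dd.sum())
o=manip.get_obs();print(o['clock'],o['position'],o['ft_force'])
E
```

```text
top tin_d (np.int64(373), [array([0.6197, 0.0815]), np.float64(84.9572), np.float64(46.0796), np.float64(-0.078)]) (np.int64(380), [array([0.6194, 0.0812]), np.float64(86.0603), np.float64(46.4865), np.float64(-0.0915)])
top rack tins (np.int64(304), [array([ 0.5245, -0.2627]), np.float64(86.6317), np.float64(46.0687), np.float64(1.3886)]) (np.int64(0), None)
top panel (np.int64(296), [array([0.5527, 0.3498]), np.float64(199.3703), np.float64(39.1186), np.float64(-1.4678)]) roof (np.int64(3789), [array([0.651 , 0.3595]), np.float64(205.3869), np.float64(200.8802), np.float64(0.0953)])
top changed px 19538
side tin_d (np.int64(329), [array([0.6209, 0.0787]), np.float64(86.9372), np.float64(48.7905), np.float64(-0.0706)]) (np.int64(262), [array([0.6174, 0.0801]), np.float64(82.5538), np.float64(48.474), np.float64(-0.0834)])
side rack tins (np.int64(499), [array([ 0.5257, -0.2638]), np.float64(86.032), np.float64(47.6882), np.float64(1.3714)]) (np.int64(595), [array([ 0.5023, -0.3769]), np.float64(86.7638), np.float64(46.1457), np.float64(1.376)])
side panel (np.int64(15), [array([0.5589, 0.2505]), np.float64(17.7769), np.float64(10.4464), np.float64(-0.3796)]) roof (np.int64(0), None)
side changed px 45167
34.35 [ 0.43343694 -0.21307697  0.24483566] [-0.0721286   0.10207876  0.17675279]
```

View pics/top_end.png

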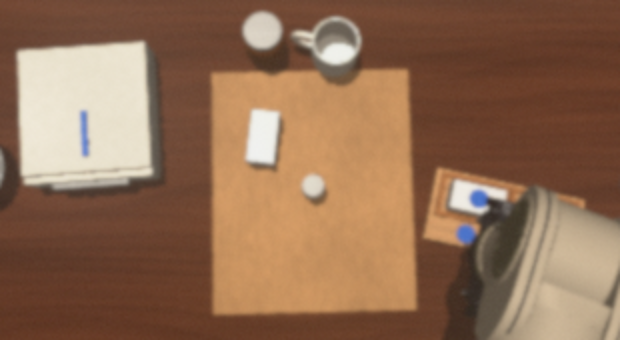

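View pics/side_end.png

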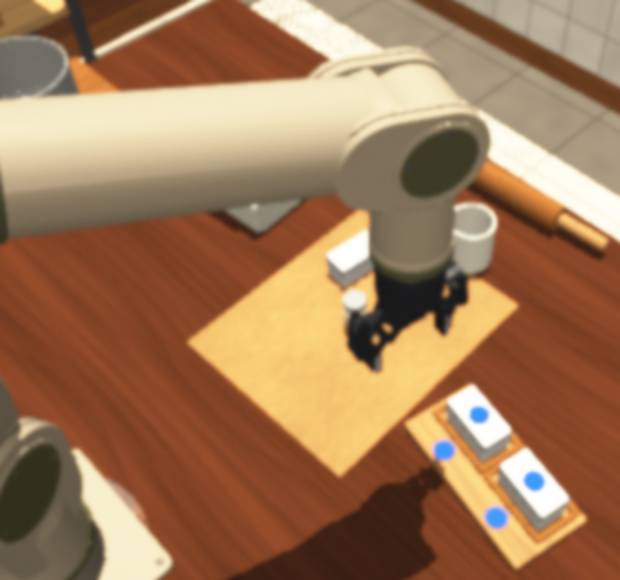

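```bash
python3 -c "
from workcell import manip
print(manip.hand_in()); print(manip.get_obs()['clock'])"
```

```text
the job is handed in; nothing more can be done
None
the job is handed in; nothing more can be done
```

I sorted the three tagged tins and handed the job in at about 34 s of the 72 s allowed; the hand-in gives no verdict. The strip-tagged tin went into the drawer nest and I pushed the drawer shut. The two round-tagged tins went into the two rack nests.

**Rack tins:** The wrist camera showed both centred in their nests to about 2 mm. Their lids were at the height expected for sitting flat on the nest floor.

**Drawer tin:** It was centred and flat in its nest before I pushed. It is hidden inside the unit now, so I could not check it again.

**Drawer:** It went in until it hit a stop, with the wrist reading about 47 N sideways and 36 N upward. Afterwards the overhead depth image showed no gap between the panel and the unit.

**Untagged tin:** In the overhead view it moved less than 1 mm. The side camera read about 4 mm, but the arm partly covered the tin there.

**Other objects:** The last pictures showed the shaker, mug and jar where they started, as far as I could see. The bowl, spoon and canister were not checked one by one at the end, but the arm never went close to them at low height.

**Cameras:** The wrist camera placed things about 2 mm differently sideways from the overhead and side cameras. I trusted the wrist camera for the final alignment.

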